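# Load the bench scale from the latched weight case

### The arm

A 6-joint arm with a two-finger parallel gripper is mounted at the origin on a cart in front of the work surface, level with it; the furniture and walls round the work are solid. World frame = base frame: x ahead of the robot, y to its left, z up, the work surface at z = 0. Lengths are in m, angles in rad, forces in N, time in s.
With the tool pointing down it reaches from about 0.3 to 0.775 m from the base axis. Payload 14.6 kg.
Tool frame: the origin (TCP) lies at the very end of the fingers, on their centre line; the grasp point (between the pads) lies 19 mm behind it (pinch_z is the z of the grasp point in the tool frame, in m); z points along the fingers, y is the line along which they close (so a half turn about z gives the same grasp; the last joint's range is limited). The gripper opens to 85 mm and grips with 20 to 120 N. Pads are 22 mm wide; open, the fingers measure 114 mm over their backs; the gripper's body (76 mm by 85 mm) begins 54 mm behind the grasp point. The pads swing forward as they close: fully open they stand 13 mm farther back than shut.
Start: joints at [-1.196, 0.3, 1.521, -0, 1.321, -0.067], TCP at [0.235, -0.497, 0.204] pointing down, gripper open.
Joint ranges: [-3.03, 3.03], [-0.79, 2.21], [0.23, 2.52], [-1.04, 4.18], [0, 3.07], [-2.55, 2.55]. Speed limits (rad/s): [2.22, 2.22, 2.57, 3.14, 3.14, 3.14].

### API

Orientations are given as a rotation vector (axis times angle).
In Python, from station import sense, read_camera, sign_off, pinch_z gives the robot as it stands.
- The arm moves only by the tool apply_moves, never from a script. Its argument "motion" is a list that holds one entry, the list of rows, each a list of 6 numbers: the shift along the tool's x, y, z in mm, then the turn, a rotation vector about the tool's x, y, z in rad. In form: [[[tx, ty, tz, ax, ay, az], ...]]. A call has 1 to 8 rows; each row shifts and turns the commanded pose from where the row before left it, along the tool's axes as they then stand; what a row does not reach is not made up. A row lasts 1/8 s, in which the tool goes at most 62.5 mm and 10.7 degrees, less where a joint would pass 70% of its speed; a pose out of reach is approached as far as the arm can. A call with a gripper value outside its range is refused whole. "jaw" is the finger opening in mm, from 0 to 85.4, set as the call begins (left out, the last holds). The fingers move at their own pace and stop on an object; "force" is the grip in N (left out, the last holds). Time passes only in rows, so rows that do not move let the fingers close. It gives the time, the measured TCP pose, the force, the opening and the grip force at its end, in the units of the state.
- sense(): the state, without advancing time (a new reading comes with each control period).
- read_camera(name): name is "scene" or "side" or "wrist"; returns a dict with "pixels" (384x512x3 uint8, red, green, blue), "fovy" (degrees; the focal length in pixels is half the picture's height over the tangent of half this angle, whatever the lens; pixels are square), "cx", "cy" (the principal point, pixels), "k1" (the pictures are not rectified: a ray, as slopes to the right and down, at radius r is drawn at 1 + k1 r^2 times it, then the intrinsics apply), "camera_from_world" (4x4, takes a point from world to camera coordinates). Camera axes: x right, y up, looking along -z (the intrinsics and any distortion apply to the point x, -y, -z); pixel columns grow to the right and rows downward; lengths in m; the calibration is good to about 2 mm. A picture is of the moment at which its call begins. There is no depth.
- sign_off(): hands the job in; it is judged then, once.
The state is a dict: "time": time; "joint_positions": joint angles; "joint_vel": joint speeds; "tau": joint torques, N m; "position": TCP position; "orientation": TCP orientation; "ft_force": force on the tool from outside, world axes, zero at the start; "moment": the same for the moment, N m; "opening": finger opening in m; "grasp_force": force on a finger pad.
Only numpy, scipy, OpenCV 4.12 (cv2) and the standard library are available. Lean on these libraries where they do the work, as an engineer would, in place of code of your own. Each camera call takes 0.05 s, during which the arm holds its last target. There are 200 camera calls.

### The job

Clear the small brown carton off the spring scale's pan and set it down on the table. Swing the hasp off its catch on the orange-lidded weight case, open the lid, lift out every check weight by its knob and stand them upright on the pan, all of them wholly on the dark round mat in its middle. Then shut the lid and swing the hasp back down over the catch. Leave the other things on the table where they are.

Things in the scene. Friction and masses are not known exactly. Their poses are not given: they have to be found in the camera images.
- case: Fixed black case, 131 (x) by 282 (y) by 86 mm high with its orange lid. Origin: centre of underside; x to the rear (lid hinge), -x front (hasp), z up. Inside 115 x 270 mm, walls 75 mm high (front 81). A wooden block, top 28 mm above the table, has three round pockets at y = -74, 0, +74 mm, x = 0: 53 mm across, 16 deep, floor 12 mm above the table; the weights stand in them in any order.
- lid (a joint): Angle of the orange lid, rad: 0 shut, 1.8 fully open (leaning a little back past upright). Stiff hinge: it stays where it is left; about 5 N at the grip moves it. It turns about the case's y axis.
- lid_hinge (a point): Point on the lid's hinge axis, rear edge of the case, 76 mm above the table, middle of its length.
- lid_grip (a point): Middle of the lid's black grip, a bar 18 mm thick and 32 mm long (along the case's y) near the lid's front edge, 72 mm to +y of the hasp. Lid shut: 110 mm above the table, 24 mm above the lid's top. Can be pinched across its two ends (32 mm, along y) from above, turning between the fingers as the lid swings; the post below it is 18 mm wide.
- hasp (a joint): Angle of the hasp's leaf, rad: 0 lying on the lid, its slot over the staple (fastened); 1.57 upright; 2.5 fully swung off, leaning out to the front. Loose hinge: beyond upright it falls on to its open stop, before upright it falls shut. It turns about the case's y axis.
- hasp_hinge (a point): Point on the hasp's hinge axis, on top of the case's front wall, 88 mm above the table, middle of the leaf.
- hasp_grip (a point): Middle of the red roll at the free end of the hasp's steel leaf: 15 mm thick, 34 mm long (along the case's y), 56 mm from the hinge. Fastened: 94 mm above the table, 8 mm above the lid's top. Can be pinched across its two ends (34 mm, along y) from above, turning between the fingers.
- weight_a: Bright steel check weight: round body 50 mm across and 20 mm high, then a 12 mm neck and a round knob 18 mm across whose top is 48 mm above the foot (the knob is the top 18 mm); 0.3 kg, about. Origin: centre of its foot, z up. Absent in some starts.
- weight_b: Brass check weight: round body 50 mm across and 25 mm high, then a 12 mm neck and a round knob 18 mm across whose top is 53 mm above the foot (the knob is the top 18 mm); 0.4 kg, about. Origin: centre of its foot, z up. Absent in some starts.
- weight_c: Dark steel check weight: round body 50 mm across and 30 mm high, then a 12 mm neck and a round knob 18 mm across whose top is 58 mm above the foot (the knob is the top 18 mm); 0.5 kg, about. Origin: centre of its foot, z up. Absent in some starts.
- scale: Blue spring scale, loose on the table, 2 kg, 150 mm (x) by 160 mm (y), body 54 mm high, dial on its -x side. Origin: centre of its underside; z up.
- pan_middle (a point): Centre of the top surface of the scale's round steel pan (190 mm across), about 90 mm above the table when empty. Round it lies a dark flat mat 152 mm across, flush with the pan.
- scale_pan (a joint): How far the pan has sunk, m: about 0 empty, 1 mm more for each newton of load (1 N/mm spring), at most 0.022.
- screw_box: Small brown carton of screws, 45 mm (x) by 70 mm (y) by 41 mm high, 0.35 kg; it starts standing on the scale's pan, near the middle. Origin: centre of its underside, z up.
- pliers: Blue-handled pliers, 52x177x13 mm, not part of the job; lying. Origin: centre of its underside.
- filler_tub: Blue tub, 69 mm across, 56 mm high, not part of the job; standing. Origin: centre of its underside.
- tape_black: Roll of black tape, 62 mm across, 19 mm high, not part of the job; lying flat. Origin: centre of its underside.
- driver_yellow: Yellow-handled screwdriver, 30x206x31 mm, not part of the job; lying. Origin: centre of its underside.
- nail_tin: Food tin, 57 mm across, 72 mm high, not part of the job; standing. Origin: centre of its underside.

How it is judged:
On the way, in this order (a step that is already met when the one before it is completed fails the run):
1. the hasp is swung off the catch (value of joint hasp above 1.8 rad), for 0.2 s.
2. the lid is opened (value of joint lid above 1.3 rad), for 0.2 s.
3. the carton is off the scale and every weight stands on the mat of the scale's pan (height (world z) of screw_box below 0.05 m and linear speed of each of screw_box, weight_a, weight_b, weight_c below 0.02 m/s and horizontal distance between each of weight_a, weight_b, weight_c and pan_middle below 0.055 m and z of weight_a in the frame of pan_middle between -0.005 and 0.006 m and angle between each of weight_a, weight_b, weight_c's own z axis and vertical below 0.1 rad and z of weight_b in the frame of pan_middle between -0.005 and 0.006 m and z of weight_c in the frame of pan_middle between -0.005 and 0.006 m), for 0.3 s.
4. the lid is shut (value of joint lid below 0.06 rad), for 0.2 s.
At the end, for the whole second after the job is handed in: The carton lies at rest on the table (origin below 50 mm), lid shut (within 0.06 rad), hasp down over the catch (within 0.12 rad), and every weight that is there stands upright (within 0.1 rad) and at rest on the scale's pan, its centre within 55 mm of the pan's centre (all of step 3 and value of joint hasp below 0.12 rad and value of joint lid below 0.06 rad); the robot touches nothing.
It fails at once if the lid is raised with the hasp down over the catch, or the hasp brought down with the lid open (value of joint lid above 0.2 rad and value of joint hasp below 0.6 rad).
It fails at once if one of the other things on the table is moved more than 5 cm (distance of any of pliers, filler_tub, tape_black, driver_yellow, nail_tin from where it was at the start of the episode above 0.05 m).
Of weight_a, weight_b, weight_c only 2 to 3 are there at a start; the rules pass over those that are not, and their reading is None.
At some moment in a run one of scale may be knocked a few centimetres aside while the robot is not near it.
Once in a run the grip may slacken for a moment while it holds something.
It also fails if it takes over 208 s, if anything falls off the work surface, if the arm or the gripper's body presses on something with over 40 N, if the wrist force passes 120 N, or if a joint passes its speed limit or range.

## Working session

There is one attempt and no reset: what is moved stays moved. The work goes in short steps, Python scripts to look and compute and a tool call to move; the robot and the scene stay as the last step left them, time stands still between calls to the robot, and variables do not carry over. Pictures are saved under pics/ and viewed, at most 14 in all, crops included, and the job is handed in when it is done.

Besides the shell and the picture viewer there is one more tool, called in YAML: its name, and indented under it one key for each argument. apply_moves: Moves the arm, as the interface text tells. Its arguments: {"type":"object","properties":{"motion":{"type":"array","items":{"type":"array","items":{"type":"array","items":{"type":"number"}}}},"jaw":{"type":"number"},"force":{"type":"number"}},"required":["motion"]}

```bash
ls; mkdir -p pics; cat > h.py <<'E'
import numpy as np, cv2
from station import sense, read_camera, sign_off, pinch_z
from scipy.spatial.transform import Rotation as R
def snap(name,fn):
    c=read_camera(name); cv2.imwrite('pics/'+fn,c['pixels'][:,:,::-1]); 
    d={k:v for k,v in c.items() if k!='pixels'}; np.save('pics/'+fn[:-4]+'.npy',d,allow_pickle=True); return c
def load(fn): return np.load('pics/'+fn+'.npy',allow_pickle=True).item()
def K(c):
    f=192/np.tan(np.radians(c['fovy'])/2); return np.array([[f,0,c['cx']],[0,f,c['cy']],[0,0,1.]])
def ray(c,uv):
    # solves s(1+k1 r^2)
    p=(np.array(uv,float)-[c['cx'],c['cy']])/K(c)[0,0]; s=p.copy()
    for _ in range(30): s=p/(1+c['k1']*(s@s))
    T=np.array(c['camera_from_world']); Ri=T[:3,:3].T
    return -Ri@T[:3,3], Ri@np.array([s[0],-s[1],-1])
def atz(c,uv,z):
    o,d=ray(c,uv); return o+d*(z-o[2])/d[2]
def proj(c,P):
    T=np.array(c['camera_from_world']); q=T[:3,:3]@np.array(P,float)+T[:3,3]
    s=np.array([q[0],-q[1]])/-q[2]; s=s*(1+c['k1']*(s@s)); return s*K(c)[0,0]+[c['cx'],c['cy']]
def tri(c1,a,c2,b):
    A=[];B=[]
    for c,u in((c1,a),(c2,b)):
        o,d=ray(c,u); d/=np.linalg.norm(d); M=np.eye(3)-np.outer(d,d); A.append(M);B.append(M@o)
    return np.linalg.solve(sum(A),sum(B))
def go(p,yaw=None):
    """print shift in tool axes (mm) to world TCP p"""
    s=sense(); r=R.from_rotvec(s['orientation']); print('tool shift mm',np.round(1000*r.inv().apply(np.array(p)-s['position']),1))
E
python3 -c "
from h import *
s=sense();print(s,pinch_z);print(R.from_rotvec(s['orientation']).as_matrix().round(3))
for n in('scene','side'): c=snap(n,n+'0.png'); print(c['fovy'],c['k1'],np.round(c['camera_from_world'],3))
"
```

```text
pics
{'time': 0.0, 'joint_positions': array([-1.19562088e+00,  3.00451552e-01,  1.52158951e+00, -1.13541336e-05,
        1.32070317e+00, -6.66136597e-02]), 'joint_vel': array([ 1.19113424e-03,  2.07767534e-04, -1.52512527e-03, -4.36801832e-04,
       -6.14230357e-04, -6.59421809e-07]), 'tau': array([-2.02899341e-04, -5.43499446e+01, -3.61792088e+01, -3.21870027e-05,
        4.04974926e-03, -2.03832872e-05]), 'position': array([ 0.23504553, -0.49694805,  0.20322849]), 'orientation': array([-3.06414815e+00, -6.88086256e-01,  2.94937470e-04]), 'ft_force': array([-0.51217896,  0.11645726,  0.05165043]), 'moment': array([ 0.01052075, -0.00799881,  0.02138527]), 'grasp_force': 0.0, 'opening': 0.08547715174278618} -0.0187
[[ 0.904  0.428 -0.   ]
 [ 0.428 -0.904  0.001]
 [ 0.    -0.001 -1.   ]]
46.167457516736334 -0.06975962567618409 [[-0.484 -0.875  0.021  0.317]
 [ 0.431 -0.217  0.876 -0.292]
 [-0.762  0.433  0.482 -1.034]
 [ 0.     0.     0.     1.   ]]
45.98132424979516 0.03133364000768156 [[-0.878 -0.479  0.008  0.518]
 [ 0.292 -0.521  0.802 -0.196]
 [-0.38   0.706  0.597 -1.176]
 [ 0.     0.     0.     1.   ]]
```

View pics/scene0.png

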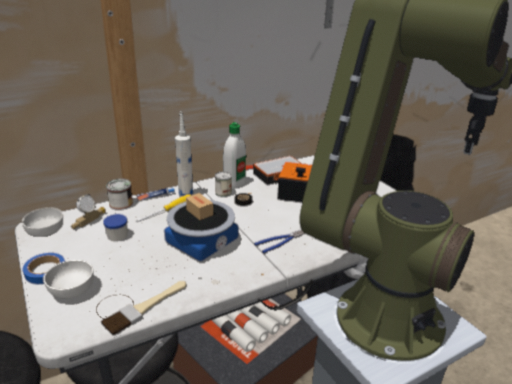

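View pics/side0.png

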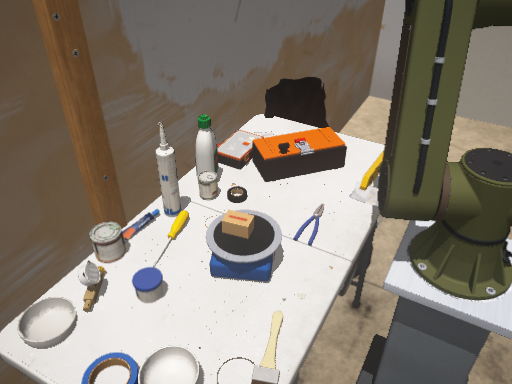

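Scene view: scale pan near (200,215), case partly hidden near (295,180). Side view: case at about (300,150), pan at (243,235), carton (238,223), pliers (312,225), tin (207,185), tape (236,194).

```bash
python3 -c "
from h import *
c=load('side0'); im=cv2.imread('pics/side0.png')
print('cam',ray(c,(0,0))[0])
for n,uv,z in [('grip',(285,147),.11),('hasp',(302,146),.094),('lid corners',(253,136),.086),('',(337,130),.086),('',(345,155),.086),('',(263,158),.086),('pan',(243,234),.09),('carton',(238,218),.131),('tin',(207,177),.072),('tape',(236,192),.019),('tub',(147,275),.056),('pl',(312,225),.0),('drv',(175,230),0.015),('bottle',(206,180),0.0)]: print(n,atz(c,uv,z).round(3))
cv2.imwrite('pics/crop1.png',cv2.resize(im[105:285,195:365],None,fx=3.3,fy=3.3,interpolation=cv2.INTER_CUBIC))
"
```

```text
cam [0.06543816 0.9762962  0.85512956]
grip [ 0.558 -0.118  0.11 ]
hasp [ 0.524 -0.174  0.094]
lid corners [ 0.697 -0.163  0.086]
 [ 0.467 -0.338  0.086]
 [ 0.39  -0.203  0.086]
 [ 0.605 -0.062  0.086]
pan [0.485 0.268 0.09 ]
carton [0.502 0.263 0.131]
tin [0.712 0.09  0.072]
tape [0.636 0.052 0.019]
tub [0.629 0.464 0.056]
pl [0.383 0.058 0.   ]
drv [0.697 0.275 0.015]
bottle [0.765 0.024 0.   ]
```

View pics/crop1.png

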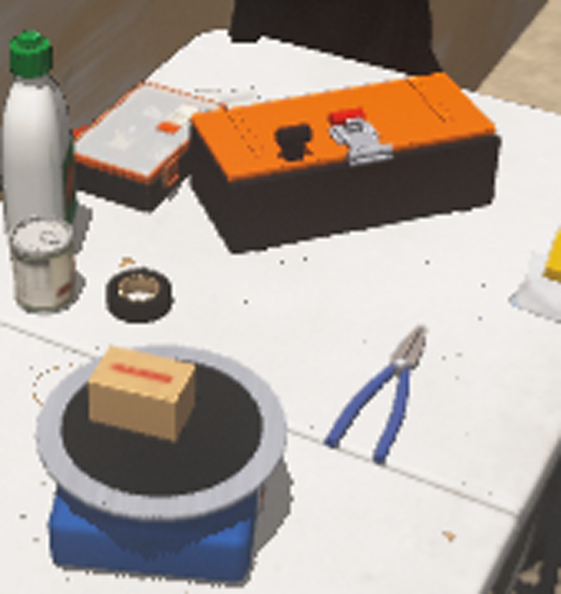

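Crop: hasp red roll (346,117), grip (293,140) on the lid, front faces the scale; carton on the pan's far left. Moving above the case for a closer look.

apply_moves:
  motion:
    - [[48,-23,-16,0,0,0],[48,-23,-16,0,0,0],[48,-23,-16,0,0,0],[48,-23,-16,0,0,0],[48,-23,-16,0,0,0],[48,-23,-16,0,0,0],[48,-23,-16,0,0,0],[48,-23,-16,0,0,0]]

```text
time: 1.1
position: [0.5044, -0.1651, 0.3321]
orientation: [-3.065, -0.688, 0.0]
ft_force: [-0.4, -1.3, 0.9]
opening: 0.0856
grasp_force: 0.0
```

apply_moves:
  motion:
    - [[0,0,0,0,0,-0.18],[0,0,0,0,0,-0.18],[0,0,0,0,0,-0.18],[0,0,0,0,0,-0.18],[0,0,0,0,0,-0.18],[0,0,0,0,0,-0.18],[0,0,0,0,0,-0.18],[0,0,0,0,0,-0.18]]

```text
time: 2.1
position: [0.5035, -0.1666, 0.3314]
orientation: [-1.843, -2.544, 0.0]
ft_force: [-0.9, -0.2, -0.3]
opening: 0.0857
grasp_force: 0.0
```

apply_moves:
  motion:
    - [[0,0,0,0,0,-0.18],[0,0,0,0,0,-0.09],[0,0,0,0,0,0]]

```text
time: 2.48
position: [0.5035, -0.1666, 0.3315]
orientation: [-1.493, -2.764, 0.0]
ft_force: [0.7, -0.5, 0.8]
opening: 0.0852
grasp_force: 0.0
```

```bash
python3 -c "
from h import *
s=sense();print(s['position'],s['joint_positions']);print(R.from_rotvec(s['orientation']).as_matrix().round(3))
c=snap('wrist','w1.png'); print(c['fovy'],c['k1'],np.round(ray(c,(256,192)),3))
im=cv2.imread('pics/w1.png')
"
```

```text
[ 0.50354728 -0.16663344  0.33146962] [-3.88643449e-01  1.92648341e-01  1.36225495e+00  1.57623075e-05
  1.58732347e+00 -9.69009334e-01]
[[-0.548  0.836 -0.001]
 [ 0.836  0.548  0.   ]
 [ 0.001 -0.    -1.   ]]
60.995143130826214 -0.007620930764974245 [[ 0.464 -0.105  0.502]
 [ 0.167 -0.246 -0.955]]
```

View pics/w1.png

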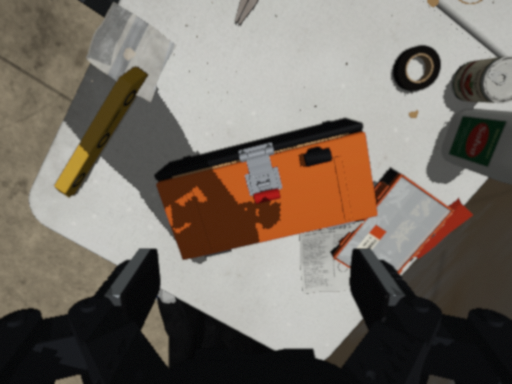

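Wrist view: lid corners (158,182), (183,259), (377,215), (362,133); red roll (266,196); grip (317,156); hasp hinge about (257,150).

```bash
python3 -c "
from h import *
from scipy.optimize import least_squares
c=load('w1'); im=cv2.imread('pics/w1.png').astype(int); b,g,r=im[:,:,0],im[:,:,1],im[:,:,2]
red=(r>130)&(g<50)&(b<60); red[:,:240]=0;red[:,300:]=0;red[230:]=0
u=np.argwhere(red)[:,::-1]; print(len(u),u.mean(0)); uv=u.mean(0)
P=[((-72*0+x,y,.086)) for x,y in ()]
for n,p,z in [('hasp',uv,.096),('grip',(317,154),.116)]: print(n,atz(c,p,z).round(4))
pts=[(158,182),(183,259),(377,215),(362,133)]; W=[atz(c,p,.084) for p in pts]; print(np.round(W,4))
print('len',np.linalg.norm(W[1]-W[2]),np.linalg.norm(W[0]-W[3]),np.linalg.norm(W[0]-W[1]),np.linalg.norm(W[2]-W[3]))
d=W[2]-W[1]; print('yaw of y (rear edge)',np.arctan2(d[1],d[0])); d=W[3]-W[0]; print('front',np.arctan2(d[1],d[0]))
print('mean',np.mean(W,0))
"
```

```text
173 [267.16184971 195.36416185]
hasp [ 0.5498 -0.205   0.096 ]
grip [ 0.5665 -0.1241  0.116 ]
[[ 0.4202 -0.2721  0.084 ]
 [ 0.5047 -0.3538  0.084 ]
 [ 0.6946 -0.1488  0.084 ]
 [ 0.6069 -0.0724  0.084 ]]
len 0.27941246796800184 0.2733687509911209 0.11756855478120282 0.1162237041621645
yaw of y (rear edge) 0.8239236277343959
front 0.8189153808368878
mean [ 0.55662088 -0.2117968   0.084     ]
```

Consistent sizes (282×~116 lid, 72 mm hasp–grip spacing). Case +y yaw ≈ 0.82. Turn and hover over the hasp roll.

apply_moves:
  motion:
    - [[0,0,0,0,0,-0.121],[0,0,0,0,0,-0.121],[-15,1,40,0,0,0],[-15,1,45,0,0,0],[-15,1,45,0,0,0],[-15,0,50,0,0,0],[0,0,0,0,0,0]]
  jaw: 52
  force: 40

```text
time: 3.4
position: [0.5482, -0.2049, 0.1484]
orientation: [-1.148, -2.917, -0.0]
ft_force: [1.1, -0.2, 0.8]
opening: 0.0518
grasp_force: 0.0
```

```bash
python3 -c "
from h import *
s=sense();print(s['position']);M=R.from_rotvec(s['orientation']).as_matrix();print(M.round(3))
c=snap('wrist','w2.png'); im=c['pixels'].astype(int); r,g,b=im[:,:,0],im[:,:,1],im[:,:,2]
red=((r>110)&(g<50)&(b<60)).astype(np.uint8)
n,l,st,ce=cv2.connectedComponentsWithStats(red)
for i in range(1,n):
  if st[i,4]>60: print(st[i],ce[i],atz(c,ce[i],.097).round(4))
"
```

```text
[ 0.54823667 -0.20491028  0.14838687]
[[-0.732  0.682 -0.006]
 [ 0.682  0.732  0.003]
 [ 0.007 -0.002 -1.   ]]
[229 190  48  21 840] [254.38571429 199.30833333] [ 0.5493 -0.2052  0.097 ]
```

View pics/w2.png

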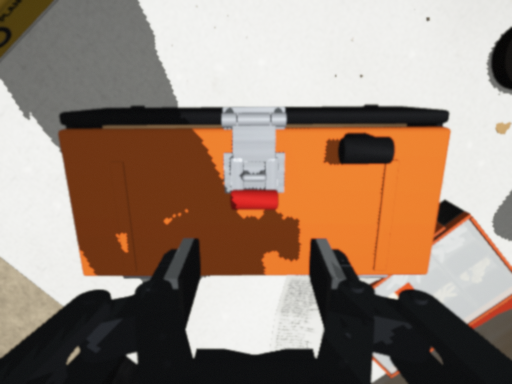

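Well aligned: red roll (254,199) between the fingers, lid grip (366,150), hinge (254,117). Descend and pinch the roll.

apply_moves:
  motion:
    - [[-1,0,20,0,0,0],[0,0,20,0,0,0],[0,0,12,0,0,0],[0,0,7,0,0,0],[0,0,0,0,0,0]]

```text
time: 4.08
position: [0.5505, -0.2059, 0.0934]
orientation: [1.147, 2.924, -0.0]
ft_force: [-0.8, 0.2, -0.2]
opening: 0.0522
grasp_force: 0.0
```

apply_moves:
  motion:
    - [[0,0,0,0,0,0],[0,0,0,0,0,0],[0,0,0,0,0,0],[0,0,0,0,0,0]]
  jaw: 25

```text
time: 4.58
position: [0.5504, -0.206, 0.0929]
orientation: [1.148, 2.924, 0.0]
ft_force: [0.1, -0.4, -0.8]
opening: 0.0251
grasp_force: 0.0
```

```bash
python3 -c "
from h import *
c=load('w2')
for n,p,z in [('hinge',(254,117),.09),('grip',(366,150),.115),('roll',(254.4,199.3),.097)]: print(n,atz(c,p,z).round(4))
"
```

```text
hinge [ 0.5071 -0.1663  0.09  ]
grip [ 0.5691 -0.1272  0.115 ]
roll [ 0.5493 -0.2052  0.097 ]
```

The pads closed above the roll; open and go lower.

apply_moves:
  motion:
    - [[0,0,0,0,0,0],[0,0,0,0,0,0],[0,0,3,0,0,0],[0,0,4,0,0,0],[0,0,0,0,0,0]]
  jaw: 48

```text
time: 5.2
position: [0.5502, -0.2059, 0.0853]
orientation: [-1.147, -2.924, -0.0]
ft_force: [-0.3, -0.4, 0.5]
opening: 0.0479
grasp_force: 0.0
```

apply_moves:
  motion:
    - [[0,0,0,0,0,0],[0,0,0,0,0,0],[0,0,0,0,0,0],[0,0,0,0,0,0]]
  jaw: 25

```text
time: 5.7
position: [0.5504, -0.206, 0.0859]
orientation: [1.147, 2.924, -0.0]
ft_force: [0.1, -0.3, 0.2]
opening: 0.0248
grasp_force: 0.0
```

```bash
python3 -c "
from h import *
c=snap('wrist','w3.png')
p=sense()['position'];print(proj(c,p),proj(c,[.5493,-.2052,.094]))
"
```

```text
[253.40568285 226.00638137] [253.03640627 229.73205927]
```

View pics/w3.png

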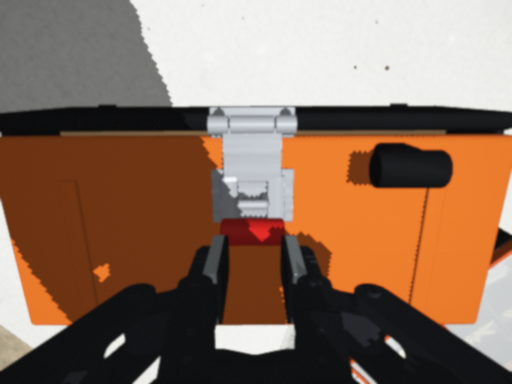

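```bash
python3 -c "
from h import *
c=load('w3')
p=sense()['position']; M=R.from_rotvec(sense()['orientation']).as_matrix()
for dz in (0,5,10,15,20): print(dz,[proj(c,p+M@np.array([sx*.011,.0125*sy,-dz/1000])).round() for sx in(-1,1) for sy in (-1,1)])
im=cv2.imread('pics/w3.png');cv2.imwrite('pics/w3c.png',cv2.resize(im[190:330,170:340],None,fx=4,fy=4,interpolation=cv2.INTER_CUBIC))
"
```

```text
0 [array([232., 244.]), array([275., 244.]), array([231., 208.]), array([276., 208.])]
5 [array([231., 248.]), array([276., 248.]), array([230., 211.]), array([276., 211.])]
10 [array([231., 252.]), array([276., 252.]), array([230., 214.]), array([277., 214.])]
15 [array([230., 256.]), array([277., 256.]), array([229., 218.]), array([278., 218.])]
20 [array([229., 261.]), array([277., 261.]), array([228., 222.]), array([278., 222.])]
```

View pics/w3c.png

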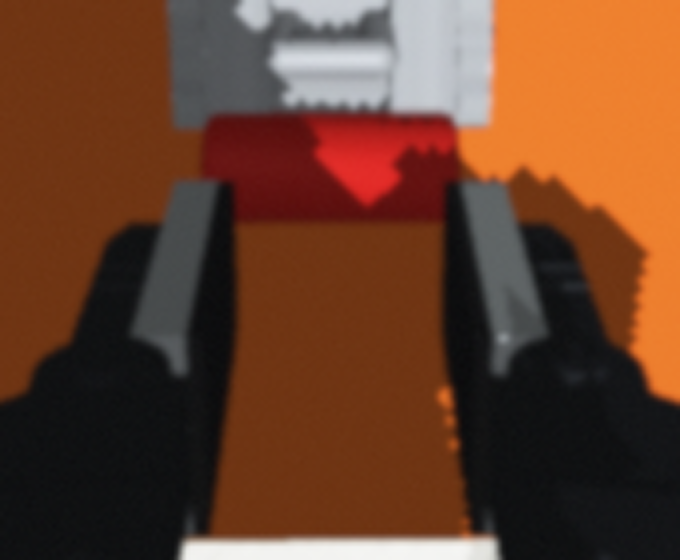

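The fingertips (rows ≈236, crop) are still above/behind the roll. Descend with jaw 42, watching the force.

apply_moves:
  motion:
    - [[0,0,0,0,0,0],[0,0,0,0,0,0],[0,0,2,0,0,0],[0,0,2,0,0,0],[0,0,2,0,0,0],[0,0,0,0,0,0]]
  jaw: 42

```text
time: 6.5
position: [0.5503, -0.2059, 0.0795]
orientation: [-1.147, -2.924, -0.0]
ft_force: [-0.5, -0.1, 0.3]
opening: 0.0423
grasp_force: 0.0
```

apply_moves:
  motion:
    - [[0,0,0,0,0,0],[0,0,0,0,0,0],[0,0,0,0,0,0]]
  jaw: 28

```text
time: 6.88
position: [0.5504, -0.206, 0.0799]
orientation: [1.147, 2.924, 0.0]
ft_force: [-0.5, 0.7, -0.1]
opening: 0.0281
grasp_force: 0.0
```

apply_moves:
  motion:
    - [[0,0,0,0,0,0],[0,0,0,0,0,0],[0,0,2,0,0,0],[0,0,2,0,0,0],[0,0,2,0,0,0],[0,0,0,0,0,0]]
  jaw: 42

```text
time: 7.62
position: [0.5503, -0.2059, 0.0735]
orientation: [-1.147, -2.924, -0.0]
ft_force: [1.1, -0.3, -1.4]
opening: 0.0418
grasp_force: 0.0
```

apply_moves:
  motion:
    - [[0,0,0,0,0,0],[0,0,0,0,0,0],[0,0,0,0,0,0]]
  jaw: 28

```text
time: 8.0
position: [0.5504, -0.2059, 0.0738]
orientation: [1.147, 2.924, 0.0]
ft_force: [-0.1, 0.4, -0.2]
opening: 0.0279
grasp_force: 0.0
```

```bash
python3 -c "
from h import *
c=snap('wrist','w4.png'); d=snap('side','s4.png'); a=c['pixels'][150:300,170:340,::-1]; b=d['pixels'][60:180,240:376,::-1]
cv2.imwrite('pics/w4c.png',np.hstack([cv2.resize(a,(400,353)),cv2.resize(b,(400,353),interpolation=cv2.INTER_CUBIC)]))
"
```

```text
(no output)
```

View pics/w4c.png

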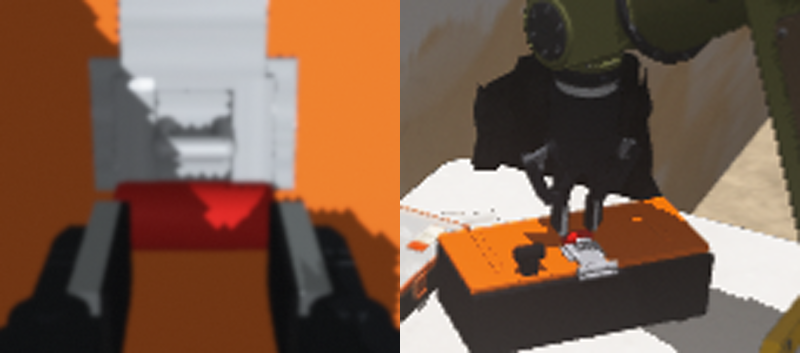

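Fingers still look some 10 mm above the roll (tip gap scale 2.1 px/mm vs roll 1.97). Go on down, feeling for contact.

apply_moves:
  motion:
    - [[0,0,0,0,0,0],[0,0,0,0,0,0],[0,0,3,0,0,0],[0,0,3,0,0,0],[0,0,2,0,0,0],[0,0,0,0,0,0]]
  jaw: 42

```text
time: 8.85
position: [0.5503, -0.2059, 0.0655]
orientation: [-1.147, -2.924, -0.0]
ft_force: [-0.1, -0.5, 0.5]
opening: 0.0424
grasp_force: 0.0
```

apply_moves:
  motion:
    - [[0,0,0,0,0,0],[0,0,0,0,0,0],[0,0,0,0,0,0]]
  jaw: 28

```text
time: 9.22
position: [0.5498, -0.2067, 0.0661]
orientation: [-1.148, -2.924, 0.002]
ft_force: [-7.1, -4.6, 4.6]
opening: 0.0326
grasp_force: 39.3
```

Contact at last (33 mm). Re-grip 4 mm deeper, 1 mm toward −y.

apply_moves:
  motion:
    - [[0,0,0,0,0,0],[0,0,0,0,0,0],[0,-1,2,0,0,0],[0,0,2,0,0,0],[0,0,0,0,0,0]]
  jaw: 42

```text
time: 9.85
position: [0.5496, -0.2066, 0.0615]
orientation: [-1.147, -2.924, -0.0]
ft_force: [0.2, 0.1, 0.4]
opening: 0.0421
grasp_force: 0.0
```

apply_moves:
  motion:
    - [[0,0,0,0,0,0],[0,0,0,0,0,0],[0,0,0,0,0,0]]
  jaw: 25

```text
time: 10.22
position: [0.5496, -0.2067, 0.0619]
orientation: [-1.147, -2.924, 0.0]
ft_force: [-1.6, -0.2, 3.5]
opening: 0.0326
grasp_force: 39.6
```

apply_moves:
  motion:
    - [[3,0,-13.3,0,0,0],[6.5,0,-12.5,0,0,0],[9.3,0,-10.5,0,0,0],[11.7,0,-8,0,0,0],[13.2,0,-4.7,0,0,0],[13.9,0,-1.4,0,0,0],[13.9,0,2.2,0,0,0],[13,0,5.5,0,0,0]]

```text
time: 11.22
position: [0.4887, -0.1501, 0.1077]
orientation: [1.145, 2.918, -0.002]
ft_force: [-8.6, -5.2, 21.4]
opening: 0.0322
grasp_force: 38.2
```

apply_moves:
  motion:
    - [[0,0,0,0,0,0],[0,0,0,0,0,0]]

```text
time: 11.48
position: [0.4883, -0.1498, 0.1071]
orientation: [1.146, 2.92, -0.001]
ft_force: [-8.0, -5.7, 15.1]
opening: 0.0322
grasp_force: 38.5
```

```bash
python3 -c "
from h import *
d=snap('side','s5.png');c=snap('wrist','w5.png')
im=c['pixels'].astype(int); r,g,b=im[:,:,0],im[:,:,1],im[:,:,2]
red=((r>100)&(g<50)&(b<60)).astype(np.uint8)
n,l,st,ce=cv2.connectedComponentsWithStats(red)
for i in range(1,n):
  if st[i,4]>60: print(st[i],ce[i])
"
```

```text
[ 48 260  49   3  70] [ 70.48571429 260.37142857]
[221 284  28   7 115] [234.06086957 286.69565217]
```

Still holding at about 2.0 rad. Release, rise, and head over the lid grip.

apply_moves:
  motion:
    - [[0,0,0,0,0,0],[0,0,0,0,0,0],[0,0,-30,0,0,0],[0,0,-40,0,0,0],[0,0,0,0,0,0]]
  jaw: 50

```text
time: 12.2
position: [0.4889, -0.1494, 0.1773]
orientation: [1.145, 2.92, 0.0]
ft_force: [0.6, -0.2, -0.1]
opening: 0.0496
grasp_force: 0.0
```

```bash
python3 -c "
from h import *
c=snap('wrist','w6.png');s=sense();print(s['position']); M=R.from_rotvec(s['orientation']);
for z in (.11,.116):
  G=np.array([.5691,-.1272,.11]); print((M.inv().apply(G-s['position'])*1000).round(1))
"
```

```text
[ 0.4881547  -0.14910666  0.17538605]
[-44.3  71.   65.6]
[-44.3  71.   65.6]
```

View pics/w6.png

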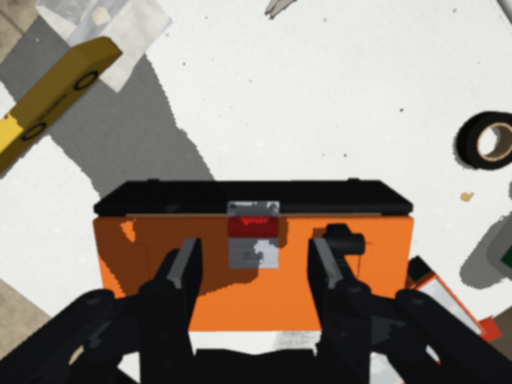

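Picture: red roll now at (254,226), near the hinge line (row ~210); check what angle that is.

```bash
python3 -c "
from h import *
c=load('w6')
x=np.array([.732,-.681,0]);H=np.array([.5491,-.2052,.094])-.056*x;H[2]=.088
print('hinge',proj(c,H))
for a in np.arange(0,2.6,.25): print(a.round(2),proj(c,H+.0563*(np.cos(a+.107)*x+np.sin(a+.107)*np.array([0,0,1]))).round(0))
im=cv2.imread('pics/w6.png');cv2.imwrite('pics/w6c.png',cv2.resize(im[180:290,190:320],None,fx=5,fy=5,interpolation=cv2.INTER_CUBIC))
"
```

```text
hinge [253.55748447 212.14998252]
0.0 [254. 274.]
0.25 [254. 279.]
0.5 [254. 281.]
0.75 [254. 278.]
1.0 [254. 269.]
1.25 [254. 256.]
1.5 [254. 239.]
1.75 [254. 219.]
2.0 [254. 198.]
2.25 [254. 179.]
2.5 [254. 164.]
```

View pics/w6c.png

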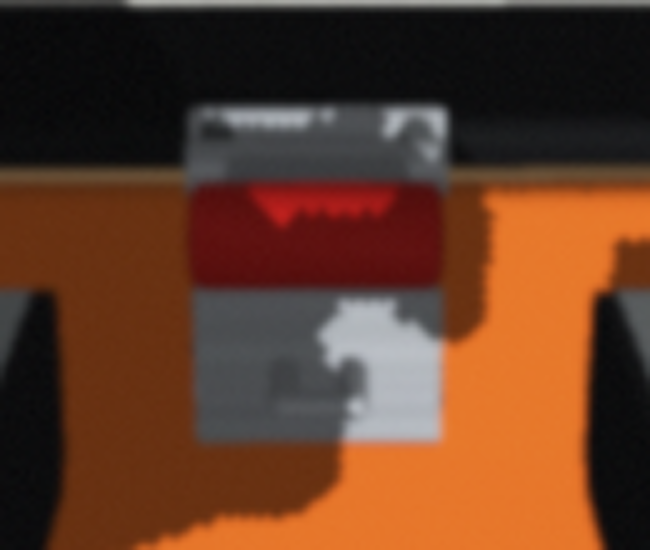

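apply_moves:
  motion:
    - [[0,0,0,0,0,0],[0,0,0,0,0,0],[0,0,0,0,0,0],[0,0,0,0,0,0]]

```text
time: 12.75
position: [0.4877, -0.1492, 0.1742]
orientation: [-1.147, -2.924, -0.0]
ft_force: [0.3, -0.1, 0.2]
opening: 0.0496
grasp_force: 0.0
```

```bash
cat >> h.py <<'E'
def reds(c):
    im=c['pixels'].astype(int); r,g,b=im[:,:,0],im[:,:,1],im[:,:,2]
    n,l,st,ce=cv2.connectedComponentsWithStats(((r>75)&(g<45)&(b<50)&(r>2.2*g)).astype(np.uint8))
    return [(st[i].tolist(),ce[i].round(1).tolist()) for i in range(1,n) if st[i,4]>150]
E
python3 -c "
from h import *
c=snap('wrist','w7.png');print(reds(c))"
```

```text
[([227, 220, 55, 21, 1097], [253.7, 230.2])]
```

The hasp stands just past upright (≈1.6). Push it over from behind with closed fingers.

apply_moves:
  motion:
    - [[-33,0,0,0,0,0],[-33,0,0,0,0,0],[0,0,30,0,0,0],[0,0,36,0,0,0],[0,0,0,0,0,0]]
  jaw: 0

```text
time: 13.42
position: [0.5349, -0.1936, 0.1063]
orientation: [-1.146, -2.92, -0.0]
ft_force: [0.2, 0.7, -0.2]
opening: 0.0
grasp_force: 0.0
```

apply_moves:
  motion:
    - [[15,0,0,0,0,0],[15,0,0,0,0,0],[15,0,0,0,0,0],[15,0,0,0,0,0],[10,0,0,0,0,0],[0,0,0,0,0,0]]

```text
time: 14.18
position: [0.4851, -0.1464, 0.1095]
orientation: [1.146, 2.923, 0.0]
ft_force: [-0.5, 0.3, -0.3]
opening: -0.0002
grasp_force: 0.0
```

```bash
python3 -c "
from h import *
c=snap('wrist','w8.png');print(reds(c),sense()['ft_force'])
x=np.array([.732,-.681,0]);H=np.array([.5491,-.2052,.094])-.056*x;H[2]=.088
for a in np.arange(1.5,2.6,.25): print(a.round(2),proj(c,H+.0563*(np.cos(a+.107)*x+np.sin(a+.107)*np.array([0,0,1]))).round(0))
"
```

```text
[([221, 190, 66, 28, 1388], [252.3, 203.2])] [-0.283437   -0.72921649 -1.31002787]
1.5 [254. 308.]
1.75 [254. 281.]
2.0 [255. 252.]
2.25 [255. 224.]
2.5 [255. 201.]
```

Hasp fully open (2.5). Now go over the lid grip and look once.

apply_moves:
  motion:
    - [[0,0,-25,0,0,0],[0,0,-20,0,0,0],[-16,24,0,0,0,0],[-16,24,0,0,0,0],[-16,23,0,0,0,0],[0,0,25,0,0,0],[0,0,0,0,0,0]]
  jaw: 50

```text
time: 15.1
position: [0.5677, -0.1271, 0.1269]
orientation: [-1.146, -2.921, 0.001]
ft_force: [-0.5, 0.5, 0.8]
opening: 0.0501
grasp_force: 0.0
```

```bash
python3 -c "
from h import *
c=snap('wrist','w9.png');print(sense()['position'])
im=c['pixels'][130:330,150:350,::-1];cv2.imwrite('pics/w9c.png',cv2.resize(im,(600,600)))
for z in(.11,.119):print(proj(c,[.5691,-.1272,z]))
"
```

```text
[ 0.56818981 -0.12728365  0.12831712]
[254.84715166 216.82996525]
[254.85281954 222.42144497]
```

View pics/w9c.png

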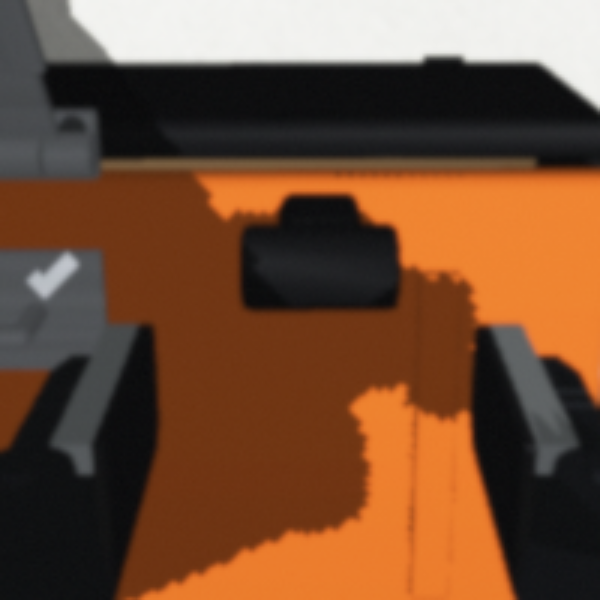

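Bar centred at (257,218), as predicted within 1 mm. Descend and pinch.

apply_moves:
  motion:
    - [[0,1,18,0,0,0],[0,0,18,0,0,0],[0,0,13,0,0,0],[0,0,7,0,0,0],[0,0,0,0,0,0]]

```text
time: 15.78
position: [0.5688, -0.1263, 0.0721]
orientation: [-1.147, -2.924, 0.0]
ft_force: [-0.9, 0.4, 0.9]
opening: 0.05
grasp_force: 0.0
```

apply_moves:
  motion:
    - [[0,0,0,0,0,0],[0,0,0,0,0,0],[0,0,0,0,0,0],[0,0,0,0,0,0]]
  jaw: 20
  force: 60

```text
time: 16.27
position: [0.569, -0.1267, 0.0733]
orientation: [1.147, 2.924, -0.001]
ft_force: [-4.4, -1.3, 6.6]
opening: 0.0308
grasp_force: 60.0
```

apply_moves:
  motion:
    - [[-8.4,0,-19.6,0,0,0],[-12.6,0,-18.5,0,0,0],[-16,0,-15.6,0,0,0],[-18.8,0,-12,0,0,0],[-20.9,0,-8.1,0,0,0],[-22,0,-3.8,0,0,0],[-22.3,0,0.6,0,0,0],[-21.8,0,5.1,0,0,0]]

```text
time: 17.27
position: [0.6741, -0.2235, 0.1454]
orientation: [1.147, 2.924, 0.001]
ft_force: [-3.7, 3.6, 5.8]
opening: 0.0283
grasp_force: 58.7
```

apply_moves:
  motion:
    - [[0,0,0,0,0,0],[0,0,0,0,0,0]]

```text
time: 17.52
position: [0.6743, -0.2237, 0.1453]
orientation: [1.146, 2.922, 0.0]
ft_force: [3.0, -1.1, 5.1]
opening: 0.028
grasp_force: 58.9
```

apply_moves:
  motion:
    - [[0,0,0,0,0,0],[0,0,0,0,0,0],[0,0,0,0,0,0],[0,0,-30,0,0,0],[0,0,-50,0,0,0],[0,0,-55,0,0,0]]
  jaw: 52

```text
time: 18.27
position: [0.6733, -0.2233, 0.2804]
orientation: [-1.147, -2.923, 0.0]
ft_force: [0.3, 0.0, 0.5]
opening: 0.0521
grasp_force: 0.0
```

apply_moves:
  motion:
    - [[33,-24,0,0,0,0],[33,-24,0,0,0,0],[34,-24,0,0,0,0],[0,0,0,0,0,0],[0,0,0,0,0,0]]
  jaw: 40

```text
time: 18.9
position: [0.5518, -0.2084, 0.2798]
orientation: [1.147, 2.924, -0.0]
ft_force: [0.2, 0.6, 0.4]
opening: 0.04
grasp_force: 0.0
```

```bash
python3 -c "
from h import *
c=snap('wrist','w10.png');snap('side','s10.png');print(sense()['position'])
C=np.array([.552,-.208,0]);y=np.array([.681,.732,0])
for k in(-.074,0,.074): print(proj(c,C+k*y+[0,0,.03]).round())
"
```

```text
[ 0.55207619 -0.208321    0.27912268]
[197. 149.]
[254. 149.]
[311. 150.]
```

View pics/w10.png

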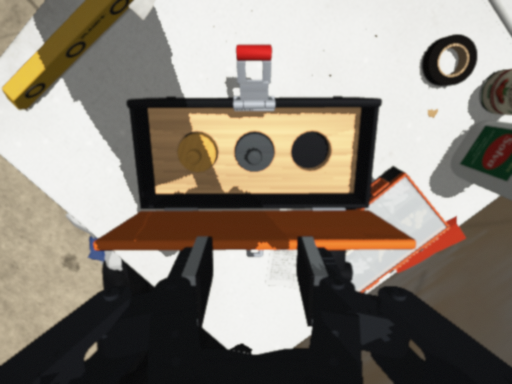

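Wrist view: brass weight in the y=−74 pocket (198,151), grey one at y=0 (255,151), y=+74 pocket empty; lid open, hasp open. Now to the scale for the carton.

apply_moves:
  motion:
    - [[37,30,-3,0,0,0],[37,30,-3,0,0,0],[37,30,-3,0,0,0],[37,30,-3,0,0,0],[37,30,-3,0,0,0],[37,30,-3,0,0,0],[37,30,-3,0,0,0],[37,30,-3,0,0,0]]
  jaw: 70

```text
time: 20.0
position: [0.4977, 0.1709, 0.3033]
orientation: [-1.147, -2.924, 0.0]
ft_force: [0.8, -0.7, -0.8]
opening: 0.0701
grasp_force: 0.0
```

apply_moves:
  motion:
    - [[37,30,0,0,0,0],[37,30,0,0,0,0],[0,0,0,0,0,0],[0,0,0,0,0,0]]

```text
time: 20.5
position: [0.4844, 0.2633, 0.303]
orientation: [-1.147, -2.924, 0.001]
ft_force: [0.1, -0.5, 0.5]
opening: 0.07
grasp_force: 0.0
```

```bash
python3 -c "
from h import *
c=load('w10');im=cv2.imread('pics/w10.png')
print('gray',im[135:170,245:267].reshape(-1,3).mean(0),im[140:146,250:262].reshape(-1,3).mean(0))
C=np.array([.552,-.208,0])
for z in(.032,.042,.06,.07): print(z,proj(c,C+[0,0,z]).round(1))
g=cv2.cvtColor(im,cv2.COLOR_BGR2GRAY); print(g[130:174:2,255]); print(g[155,236:276:2])
s=load('side0')
for n,p in [('pliers',(329,205)),('pl',(297,240)),('pl',(311,246)),('brush',(278,315)),('spot',(250,310))]: print(n,atz(s,p,0).round(3))
c=snap('wrist','w11.png');s=snap('side','s11.png');print(sense()['position'],sense()['joint_positions'])
"
```

```text
gray [83.49090909 82.53506494 79.08441558] [91.91666667 90.25       85.26388889]
0.032 [254.1 149.7]
0.042 [254.1 151.1]
0.06 [254.1 153.8]
0.07 [254.1 155.3]
[196  75  77  90  90  90  89  89  87  62  56  86  90  88  83  82  80  75
  83  84  94 181]
[ 82  86  86  83  65  42  64  83  86  89  89  88  75  79  87  88  88  88
  89 149]
pliers [ 0.374 -0.05   0.   ]
pl [0.395 0.134 0.   ]
pl [0.352 0.137 0.   ]
brush [0.33  0.379 0.   ]
spot [0.393 0.398 0.   ]
[0.48453261 0.26264707 0.30328559] [ 4.30320548e-01  2.48241246e-01  1.35817593e+00 -9.76632085e-05
  1.53539609e+00 -3.91714587e-01]
```

View pics/w11.png

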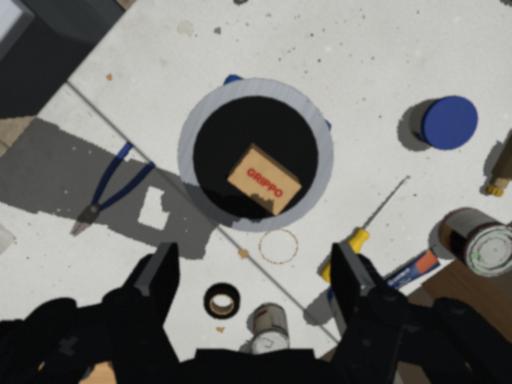

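Wrist view: pan ring centred (256,155), mat (256,155), carton (265,180) tilted ~37°, pliers (105,190), tape (221,300), driver and tub to the right.

```bash
python3 -c "
from h import *
c=load('w11');im=cv2.imread('pics/w11.png').astype(int);b,g,r=im[:,:,0],im[:,:,1],im[:,:,2]
m=((r-b>35)&(r>110)).astype(np.uint8); m[:130]=0;m[235:]=0;m[:,:200]=0;m[:,320:]=0
cs,_=cv2.findContours(m,cv2.RETR_EXTERNAL,cv2.CHAIN_APPROX_NONE); k=max(cs,key=cv2.contourArea)
P=np.array([atz(c,q,.126)[:2]*1000 for q in k[:,0]],np.float32); rc=cv2.minAreaRect(P); print('carton mm',rc); bx=cv2.boxPoints(rc);print(bx)
for i in range(2):
  d=bx[i+1]-bx[i];print(np.linalg.norm(d),np.arctan2(d[1],d[0]))
d=((r<45)&(g<45)&(b<45)).astype(np.uint8);d[:90]=0;d[225:]=0;d[:,:185]=0;d[:,330:]=0
cs,_=cv2.findContours(d,cv2.RETR_EXTERNAL,cv2.CHAIN_APPROX_NONE);k=max(cs,key=cv2.contourArea);h=cv2.convexHull(k)[:,0]
P=np.array([atz(c,q,.087)[:2] for q in h]);A=np.c_[2*P,np.ones(len(P))];x=np.linalg.lstsq(A,(P**2).sum(1),rcond=None)[0];print('mat',x[:2],'r',np.sqrt(x[2]+x[:2]@x[:2]))
s=sense();print(R.from_rotvec(s['orientation']).as_matrix().round(3)[:2,:2])
for n,p in[('pl',(78,232)),('pl',(153,165)),('tape',(221,300)),('tub',(448,122)),('drvtip',(405,180))]:print(n,atz(c,p,.01).round(3))
"
```

```text
carton mm ((509.7264404296875, 255.41104125976562), (70.46404266357422, 45.733272552490234), 9.393351554870605)
[[471.23474 272.2208 ]
 [478.69897 227.10074]
 [548.21814 238.60129]
 [540.7539  283.72134]]
45.733295 -1.4068507
70.46401 0.16394511
mat [0.4908243  0.25869938] r 0.0746308461587231
[[-0.733  0.681]
 [ 0.681  0.733]]
pl [ 0.398 -0.03   0.01 ]
pl [0.406 0.135 0.01 ]
tape [0.637 0.047 0.01 ]
tub [0.646 0.484 0.01 ]
drvtip [0.674 0.391 0.01 ]
```

Sizes check (carton 70×46, mat radius 75). Turn, then descend over the carton.

apply_moves:
  motion:
    - [[0,0,0,0,0,-0.183],[0,0,0,0,0,-0.183],[0,0,0,0,0,-0.183],[0,0,0,0,0,-0.182],[0,0,0,0,0,-0.182],[-12,-6,40,0,0,0],[-12,-5,40,0,0,0],[0,0,0,0,0,0]]

```text
time: 21.6
position: [0.5093, 0.255, 0.221]
orientation: [0.256, -3.126, 0.003]
ft_force: [-1.1, -0.0, 1.3]
opening: 0.0701
grasp_force: 0.0
```

apply_moves:
  motion:
    - [[0,0,45,0,0,0],[0,0,45,0,0,0],[0,0,30,0,0,0],[0,0,16,0,0,0],[0,0,8,0,0,0],[0,0,7,0,0,0],[0,0,0,0,0,0]]

```text
time: 22.48
position: [0.5098, 0.2565, 0.0727]
orientation: [-0.259, 3.131, 0.0]
ft_force: [0.4, -0.3, 0.1]
opening: 0.07
grasp_force: 0.0
```

apply_moves:
  motion:
    - [[0,0,0,0,0,0],[0,0,0,0,0,0],[0,0,0,0,0,0],[0,0,0,0,0,0]]
  jaw: 30
  force: 60

```text
time: 22.98
position: [0.5098, 0.2565, 0.0726]
orientation: [-0.259, 3.13, 0.0]
ft_force: [2.0, 0.3, 1.5]
opening: 0.0445
grasp_force: 38.5
```

apply_moves:
  motion:
    - [[0,0,-20,0,0,0],[0,0,-40,0,0,0],[0,0,-30,0,0,0],[0,0,0,0,0,0],[0,0,0,0,0,0]]

```text
time: 23.6
position: [0.5089, 0.2561, 0.1606]
orientation: [0.259, -3.129, 0.001]
ft_force: [0.4, -1.1, -4.2]
opening: 0.0443
grasp_force: 69.2
```

apply_moves:
  motion:
    - [[4,-32,0,0,0,0],[4,-33,0,0,0,0],[4,-33,0,0,0,0],[4,-33,0,0,0,0],[4,-33,0,0,0,0],[2,-32,0,0,0,0],[0,0,0,0,0,0],[0,0,0,0,0,0]]

```text
time: 24.6
position: [0.5196, 0.0597, 0.1612]
orientation: [0.259, -3.129, -0.0]
ft_force: [-0.8, 1.2, -4.0]
opening: 0.044
grasp_force: 69.0
```

apply_moves:
  motion:
    - [[0,0,40,0,0,0],[0,0,45,0,0,0],[0,0,40,0,0,0],[0,0,25,0,0,0],[0,0,12,0,0,0],[0,0,5,0,0,0],[0,0,5,0,0,0],[0,0,0,0,0,0]]

```text
time: 25.6
position: [0.5203, 0.0595, -0.0093]
orientation: [-0.259, 3.13, -0.0]
ft_force: [-0.4, 0.6, -3.1]
opening: 0.0441
grasp_force: 68.9
```

apply_moves:
  motion:
    - [[0,0,1.5,0,0,0],[0,0,1.5,0,0,0],[0,0,1,0,0,0],[0,0,0,0,0,0]]

```text
time: 26.1
position: [0.5202, 0.0595, -0.0131]
orientation: [-0.259, 3.131, 0.0]
ft_force: [-3.6, -1.0, 5.4]
opening: 0.0436
grasp_force: 69.9
```

Carton down. Release, rise, turn back, head over the middle weight.

apply_moves:
  motion:
    - [[0,0,0,0,0,0],[0,0,0,0,0,0],[0,0,0,0,0,0],[0,0,-40,0,0,0],[0,0,-55,0,0,0],[0,0,-55,0,0,0],[0,0,-55,0,0,0],[0,0,-55,0,0,0]]
  jaw: 64

```text
time: 27.1
position: [0.5198, 0.0595, 0.2484]
orientation: [-0.259, 3.13, 0.0]
ft_force: [-0.0, 0.8, -0.7]
opening: 0.064
grasp_force: 0.0
```

apply_moves:
  motion:
    - [[0,0,0,0,0,0.183],[0,0,0,0,0,0.183],[0,0,0,0,0,0.183],[0,0,0,0,0,0.182],[0,0,0,0,0,0.182],[0,0,0,0,0,0]]
  jaw: 34

```text
time: 27.85
position: [0.5201, 0.0595, 0.2464]
orientation: [-1.146, -2.925, -0.0]
ft_force: [-0.1, -0.8, -0.4]
opening: 0.034
grasp_force: 0.0
```

apply_moves:
  motion:
    - [[-41,-35,0,0,0,0],[-41,-35,0,0,0,0],[-41,-35,0,0,0,0],[-41,-35,0,0,0,0],[-41,-35,0,0,0,0],[0,0,30,0,0,0],[0,0,30,0,0,0],[0,0,0,0,0,0]]

```text
time: 28.85
position: [0.5506, -0.208, 0.1845]
orientation: [-1.141, -2.923, -0.0]
ft_force: [-0.2, 0.5, 0.5]
opening: 0.034
grasp_force: 0.0
```

```bash
python3 -c "
from h import *
s=sense();print(s['position'],R.from_rotvec(s['orientation']).as_matrix().round(3)[:2,:2])
c=snap('wrist','w12.png');snap('side','s12.png')
g=cv2.cvtColor(c['pixels'],cv2.COLOR_RGB2GRAY)
C=np.array([.552,-.208,0])
for z in(.028,.032,.042,.06,.07): print(z,proj(c,C+[0,0,z]).round(1))
cc=cv2.HoughCircles(cv2.resize(g,None,fx=2,fy=2),cv2.HOUGH_GRADIENT,1.2,6,param1=80,param2=22,minRadius=10,maxRadius=110)
cc=cc[0]/2
p=proj(c,C+[0,0,.05]);print(cc[np.linalg.norm(cc[:,:2]-p,axis=1)<30].round(1))
cv2.imwrite('pics/w12c.png',cv2.resize(c['pixels'][100:260,100:310,::-1],None,fx=3.5,fy=3.5,interpolation=cv2.INTER_CUBIC))
"
```

```text
[ 0.55056177 -0.20796962  0.18446231] [[-0.736  0.677]
 [ 0.677  0.736]]
0.028 [254.9 167. ]
0.032 [254.9 167.9]
0.042 [254.9 170.2]
0.06 [254.9 174.6]
0.07 [254.9 177.3]
[[255.3 169.5  25.8]
 [255.9 173.7  25.5]
 [252.3 155.7  40.1]
 [252.9 152.7  42.7]
 [248.7 168.9  31.9]
 [234.3 161.7  47.4]
 [251.7 168.9  22.2]
 [253.5 164.1  19.6]
 [239.1 149.7  32.1]
 [257.7 178.5  30.6]
 [255.9 166.5  22.5]
 [249.3 172.5  19.9]
 [258.3 143.7  29.2]
 [259.5 165.9  20.3]
 [260.7 169.5  20.1]
 [257.7 163.5  18.7]
 [256.5 182.7  17.4]
 [257.7 186.3  15.7]
 [252.3 143.7  28. ]
 [251.1 180.9  15.1]
 [261.9 178.5  15.1]
 [274.5 177.3  27.8]
 [250.5 163.5  17.8]
 [252.3 160.5  15.9]
 [246.9 159.9  12.9]
 [253.5 176.7  10.8]
 [258.9 175.5  19. ]
 [247.5 165.9  14.3]
 [261.3 161.1  15. ]
 [265.5 192.3  29.1]
 [246.3 173.7  16.9]
 [247.5 162.9  15.7]
 [264.3 168.9  16.5]
 [262.5 164.7  13.8]
 [243.3 162.9  12.1]
 [258.3 155.7  11.5]
 [264.9 158.7  11.1]
 [258.3 189.3  18.6]
 [255.3 159.9  15.9]
 [245.1 170.1  15.8]
 [240.9 171.3  11.7]
 [252.3 146.7  20.8]
 [258.3 158.7  13.9]
 [266.7 162.9  12.1]
 [262.5 186.3  18.9]
 [261.9 174.3  17.8]
 [249.3 157.5  12.1]
 [261.9 189.3  20.1]
 [248.1 181.5  12.4]
 [261.9 158.1  12.3]
 [267.9 167.7  13.2]
 [248.1 177.3   6.3]
 [245.1 156.3   9. ]
 [267.3 170.7  13.9]
 [254.1 189.3  11.5]
 [266.1 180.3  10.8]
 [239.1 165.9   9.5]]
```

View pics/w12c.png

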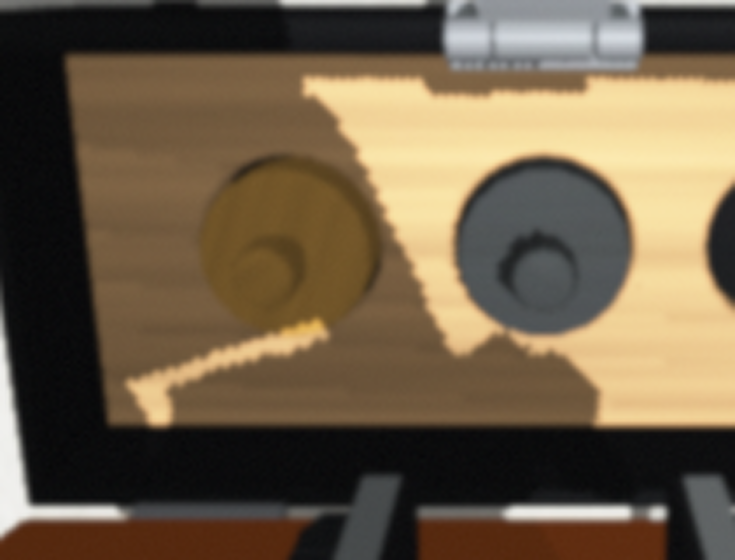

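Brass knob at (176,179), body (183,169); grey knob (255,179), body (255,170) — dark steel (c). Descend on the grey knob.

apply_moves:
  motion:
    - [[-2,0,40,0,0,0],[0,0,45,0,0,0],[0,0,40,0,0,0],[0,0,20,0,0,0],[0,0,6,0,0,0],[0,0,5,0,0,0],[0,0,4,0,0,0],[0,0,0,0,0,0]]

```text
time: 29.95
position: [0.553, -0.2097, 0.0268]
orientation: [1.147, 2.924, -0.0]
ft_force: [0.2, 0.8, 0.5]
opening: 0.0341
grasp_force: 0.0
```

apply_moves:
  motion:
    - [[0,0,0,0,0,0],[0,0,0,0,0,0],[0,0,0,0,0,0],[0,0,0,0,0,0]]
  jaw: 5
  force: 60

```text
time: 30.45
position: [0.5531, -0.2098, 0.0271]
orientation: [1.147, 2.924, -0.0]
ft_force: [-2.0, -0.1, 6.9]
opening: 0.0152
grasp_force: 58.6
```

```bash
python3 -c "
from h import *
c=load('w12')
for p,z in (((182.9,168.6),.037),((176,178.6),.065),((255.4,170),.042),((255.4,179.4),.07)): print(atz(c,p,z).round(4))
"
```

```text
[ 0.5028 -0.2607  0.037 ]
[ 0.5046 -0.2632  0.065 ]
[ 0.5522 -0.2075  0.042 ]
[ 0.5538 -0.209   0.07  ]
```

Re-grip 5 mm deeper for a firm hold.

apply_moves:
  motion:
    - [[0,0,0,0,0,0],[0,0,0,0,0,0],[0,0,3,0,0,0],[0,0,3,0,0,0],[0,0,0,0,0,0]]
  jaw: 30

```text
time: 31.08
position: [0.5527, -0.2095, 0.02]
orientation: [-1.147, -2.924, -0.0]
ft_force: [-0.3, 0.3, 0.3]
opening: 0.0296
grasp_force: 0.0
```

apply_moves:
  motion:
    - [[0,0,0,0,0,0],[0,0,0,0,0,0],[0,0,0,0,0,0],[0,0,0,0,0,0]]
  jaw: 5
  force: 80

```text
time: 31.58
position: [0.5529, -0.2096, 0.0206]
orientation: [1.147, 2.924, 0.0]
ft_force: [-2.4, 1.2, 5.2]
opening: 0.0149
grasp_force: 78.0
```

apply_moves:
  motion:
    - [[0,0,-10,0,0,0],[0,0,-15,0,0,0],[0,0,-20,0,0,0],[0,0,0,0,0,0]]

```text
time: 32.08
position: [0.5538, -0.21, 0.0673]
orientation: [1.146, 2.921, -0.0]
ft_force: [-0.3, 0.3, -5.6]
opening: 0.015
grasp_force: 78.2
```

Weight c (≈5.6 N with noise) held. Rise and carry to a viewing point short of the pan.

apply_moves:
  motion:
    - [[0,0,-40,0,0,0],[0,0,-50,0,0,0],[0,0,-55,0,0,0],[0,0,-55,0,0,0],[0,0,0,0,0,0]]

```text
time: 32.7
position: [0.554, -0.2101, 0.2694]
orientation: [1.145, 2.918, -0.001]
ft_force: [-0.6, 0.6, -6.7]
opening: 0.0151
grasp_force: 79.1
```

apply_moves:
  motion:
    - [[34,37,0,0,0,0],[34,37,0,0,0,0],[34,37,0,0,0,0],[35,38,0,0,0,0],[35,38,0,0,0,0],[35,38,0,0,0,0],[34,38,0,0,0,0],[34,37,0,0,0,0]]

```text
time: 33.7
position: [0.5546, 0.1989, 0.2632]
orientation: [-1.147, -2.923, 0.003]
ft_force: [-0.3, -0.6, -5.1]
opening: 0.0152
grasp_force: 79.0
```

apply_moves:
  motion:
    - [[0,0,0,0,0,0],[0,0,0,0,0,0]]

```text
time: 33.95
position: [0.5549, 0.197, 0.2637]
orientation: [-1.146, -2.923, 0.003]
ft_force: [-0.5, -0.2, -6.4]
opening: 0.0152
grasp_force: 79.2
```

```bash
cat >> h.py <<'E'
def mat(c,z=.089,guess=(.4908,.2587)):
    im=c['pixels'].astype(int); d=(im.max(2)<48).astype(np.uint8)
    u,v=proj(c,[*guess,z]); H,W=d.shape; yy,xx=np.mgrid[:H,:W]; d[np.hypot(xx-u,yy-v)>95]=0
    cs,_=cv2.findContours(d,cv2.RETR_EXTERNAL,cv2.CHAIN_APPROX_NONE); k=max(cs,key=cv2.contourArea)
    h=k[:,0]; h=h[(h[:,1]>1)]
    P=np.array([atz(c,q,z)[:2] for q in h]); w=np.ones(len(P))
    for _ in range(30):
        A=np.c_[2*P,np.ones(len(P))]*w[:,None]; x=np.linalg.lstsq(A,(P**2).sum(1)*w,rcond=None)[0]
        r=np.sqrt(x[2]+x[:2]@x[:2]); e=np.abs(np.hypot(*(P-x[:2]).T)-r); w=1/(1+(e/.002)**2)
    print('mat',x[:2].round(4),'r',r.round(4),'inl',(e<.003).mean().round(2),len(P)); return x[:2]
E
python3 -c "
from h import *
s=sense();print(s['position'],s['opening'],s['ft_force'])
c=snap('wrist','w13.png');m=mat(c);print(proj(c,[*m,.089]))
M=R.from_rotvec(s['orientation']);print((M.inv().apply([m[0]-s['position'][0],m[1]-s['position'][1],0])*1000).round(1))
"
```

```text
[0.5549362  0.19703621 0.26373734] 0.01524073892053121 [-0.46836141 -0.21188507 -6.41578016]
mat [0.5105 0.262 ] r 0.0741 inl 1.0 427
[271.35682475  87.35119266]
[76.8 17.5  0. ]
```

The scale has been knocked about 2 cm: mat now at (0.5105, 0.262), radius 74 mm, good fit. Place c 32 mm toward tool +x.

apply_moves:
  motion:
    - [[36,6,0,0,0,0],[36,6,10,0,0,0],[37,5.5,30,0,0,0],[0,0,40,0,0,0],[0,0,40,0,0,0],[0,0,25,0,0,0],[0,0,9,0,0,0],[0,0,0,0,0,0]]

```text
time: 35.0
position: [0.4875, 0.2838, 0.1116]
orientation: [-1.149, -2.924, 0.0]
ft_force: [0.3, 0.6, -4.6]
opening: 0.0151
grasp_force: 79.2
```

apply_moves:
  motion:
    - [[0,0,3,0,0,0],[0,0,2,0,0,0],[0,0,2,0,0,0],[0,0,0,0,0,0]]

```text
time: 35.5
position: [0.4872, 0.2843, 0.1043]
orientation: [-1.147, -2.925, 0.0]
ft_force: [0.1, -0.3, -5.3]
opening: 0.0152
grasp_force: 79.2
```

apply_moves:
  motion:
    - [[0,0,2,0,0,0],[0,0,2,0,0,0],[0,0,2,0,0,0],[0,0,2,0,0,0],[0,0,0,0,0,0],[0,0,0,0,0,0]]

```text
time: 36.25
position: [0.4873, 0.2843, 0.0965]
orientation: [1.148, 2.924, 0.0]
ft_force: [-0.2, -0.4, -3.7]
opening: 0.0152
grasp_force: 79.5
```

apply_moves:
  motion:
    - [[0,0,1,0,0,0],[0,0,1,0,0,0],[0,0,0,0,0,0],[0,0,0,0,0,0]]

```text
time: 36.75
position: [0.4873, 0.2844, 0.0945]
orientation: [1.147, 2.924, 0.0]
ft_force: [-1.4, -1.3, -1.2]
opening: 0.015
grasp_force: 79.7
```

Nearly all weight is on the pan. Lower 1 mm more, open gently, rise, and return to the brass weight.

apply_moves:
  motion:
    - [[0,0,1,0,0,0],[0,0,0,0,0,0],[0,0,0,0,0,0]]

```text
time: 37.12
position: [0.4873, 0.2843, 0.0935]
orientation: [1.147, 2.924, 0.0]
ft_force: [-1.4, 0.1, -0.9]
opening: 0.0151
grasp_force: 79.8
```

apply_moves:
  motion:
    - [[0,0,0,0,0,0],[0,0,0,0,0,0],[0,0,0,0,0,0],[0,0,-20,0,0,0],[0,0,-50,0,0,0],[0,0,-50,0,0,0],[0,0,-50,0,0,0],[0,0,0,0,0,0]]
  jaw: 34

```text
time: 38.12
position: [0.4883, 0.2848, 0.2674]
orientation: [1.146, 2.92, 0.008]
ft_force: [-0.0, 0.2, -1.7]
opening: 0.0342
grasp_force: 0.0
```

```bash
python3 -c "
from h import *
s=sense();M=R.from_rotvec(s['orientation']);p=s['position'];print(p)
print((M.inv().apply(np.array([.5042,-.2625,p[2]])-p)*1000).round(1))
c=snap('wrist','w14.png');mat(c,.085,(.5105,.262));snap('side','s14.png')
"
```

```text
[0.4882975  0.28483694 0.26744391]
[-383.9 -390.5   -1.6]
mat [0.5106 0.2613] r 0.0742 inl 0.7 522
```

apply_moves:
  motion:
    - [[-38,-39,0,0,0,0],[-38,-39,0,0,0,0],[-38,-39,0,0,0,0],[-38,-39,0,0,0,0],[-38,-39,0,0,0,0],[-38,-39,0,0,0,0],[-38,-39,0,0,0,0],[-38,-39,0,0,0,0]]

```text
time: 39.22
position: [0.4973, -0.1528, 0.2618]
orientation: [-1.147, -2.922, -0.0]
ft_force: [-0.3, -0.3, 0.2]
opening: 0.0343
grasp_force: 0.0
```

apply_moves:
  motion:
    - [[-40,-39,0,0,0,0],[-39,-39,0,0,0,0],[0,0,50,0,0,0],[0,0,50,0,0,0],[0,0,40,0,0,0],[0,0,0,0,0,0],[0,0,0,0,0,0]]

```text
time: 40.1
position: [0.5033, -0.2623, 0.1245]
orientation: [1.147, 2.924, -0.0]
ft_force: [0.1, -0.4, 0.4]
opening: 0.0339
grasp_force: 0.0
```

```bash
python3 -c "
from h import *
s=sense();M=R.from_rotvec(s['orientation']);p=s['position'];print(p)
print((M.inv().apply(np.array([.5035,-.2627,.0156])-p)*1000).round(1))
"
```

```text
[ 0.50326997 -0.26228634  0.12453439]
[ -0.3  -0.2 108.9]
```

apply_moves:
  motion:
    - [[0,0,40,0,0,0],[0,0,35,0,0,0],[0,0,18,0,0,0],[0,0,8,0,0,0],[0,0,5,0,0,0],[0,0,3,0,0,0],[0,0,0,0,0,0]]

```text
time: 40.98
position: [0.5031, -0.2622, 0.0148]
orientation: [1.147, 2.924, -0.0]
ft_force: [-0.0, 0.1, 0.9]
opening: 0.034
grasp_force: 0.0
```

apply_moves:
  motion:
    - [[0,0,0,0,0,0],[0,0,0,0,0,0],[0,0,0,0,0,0],[0,0,0,0,0,0]]
  jaw: 5

```text
time: 41.48
position: [0.503, -0.2624, 0.0148]
orientation: [1.147, 2.924, -0.001]
ft_force: [-3.2, -2.6, 5.0]
opening: 0.0151
grasp_force: 78.0
```

apply_moves:
  motion:
    - [[0,0,-10,0,0,0],[0,0,-20,0,0,0],[0,0,-30,0,0,0],[0,0,0,0,0,0]]

```text
time: 41.98
position: [0.5037, -0.2624, 0.0762]
orientation: [1.146, 2.921, -0.001]
ft_force: [-0.2, -1.1, -4.3]
opening: 0.0148
grasp_force: 78.4
```

apply_moves:
  motion:
    - [[0,0,-40,0,0,0],[0,0,-50,0,0,0],[0,0,-50,0,0,0],[0,0,-50,0,0,0],[32,39,0,0,0,0],[32,39,0,0,0,0],[32,39,0,0,0,0],[32,39,0,0,0,0]]

```text
time: 42.98
position: [0.5147, -0.0589, 0.2628]
orientation: [-1.147, -2.923, 0.0]
ft_force: [0.6, 0.2, -4.6]
opening: 0.0153
grasp_force: 78.9
```

apply_moves:
  motion:
    - [[32,39,0,0,0,0],[32,39,0,0,0,0],[32,39,0,0,0,0],[32,39,0,0,0,0],[0,39,0,0,0,0],[0,37,0,0,0,0],[0,0,0,0,0,0],[0,0,0,0,0,0]]

```text
time: 43.98
position: [0.5786, 0.1962, 0.2629]
orientation: [-1.147, -2.923, 0.002]
ft_force: [0.0, 0.2, -4.4]
opening: 0.0152
grasp_force: 79.3
```

```bash
python3 -c "
from h import *
s=sense();p=s['position'];print(p,s['opening'],s['ft_force'])
c=snap('wrist','w15.png');m=mat(c,.085,(.5105,.2615))
M=R.from_rotvec(s['orientation']);print((M.inv().apply([m[0]-p[0],m[1]-p[1],0])*1000).round(1))
"
```

```text
[0.5786069  0.19622614 0.2629467 ] 0.015242178064997423 [ 0.01426902  0.17679985 -4.36379479]
mat [0.5104 0.262 ] r 0.074 inl 0.71 477
[94.8  1.8  0.1]
```

apply_moves:
  motion:
    - [[31,1,0,0,0,0],[32,1,20,0,0,0],[0,0,45,0,0,0],[0,0,45,0,0,0],[0,0,35,0,0,0],[0,0,15,0,0,0],[0,0,5,0,0,0],[0,0,0,0,0,0]]

```text
time: 45.02
position: [0.5346, 0.2408, 0.1005]
orientation: [1.147, 2.923, 0.002]
ft_force: [-0.8, -0.1, -5.1]
opening: 0.0151
grasp_force: 79.3
```

apply_moves:
  motion:
    - [[0,0,2,0,0,0],[0,0,2,0,0,0],[0,0,2,0,0,0],[0,0,2,0,0,0],[0,0,1.5,0,0,0],[0,0,1,0,0,0],[0,0,0,0,0,0],[0,0,0,0,0,0]]

```text
time: 46.02
position: [0.5342, 0.2408, 0.089]
orientation: [1.147, 2.924, 0.0]
ft_force: [0.6, -0.3, -4.4]
opening: 0.0152
grasp_force: 79.3
```

apply_moves:
  motion:
    - [[0,0,1,0,0,0],[0,0,1,0,0,0],[0,0,1,0,0,0],[0,0,1,0,0,0],[0,0,0,0,0,0],[0,0,0,0,0,0]]

```text
time: 46.78
position: [0.5342, 0.2408, 0.085]
orientation: [1.147, 2.924, 0.0]
ft_force: [-0.3, 1.5, -0.6]
opening: 0.0152
grasp_force: 79.7
```

apply_moves:
  motion:
    - [[0,0,1,0,0,0],[0,0,0.5,0,0,0],[0,0,0,0,0,0],[0,0,0,0,0,0]]

```text
time: 47.28
position: [0.5342, 0.2408, 0.0835]
orientation: [1.147, 2.924, 0.0]
ft_force: [-0.1, -0.2, 0.4]
opening: 0.0151
grasp_force: 80.0
```

Released softly; rise and check numerically.

apply_moves:
  motion:
    - [[0,0,0,0,0,0],[0,0,0,0,0,0],[0,0,0,0,0,0],[0,0,-20,0,0,0],[0,0,-50,0,0,0],[0,0,-50,0,0,0],[0,0,-50,0,0,0],[0,0,0,0,0,0]]
  jaw: 34

```text
time: 48.28
position: [0.5353, 0.2412, 0.2576]
orientation: [1.145, 2.92, 0.008]
ft_force: [-0.2, -1.2, -0.0]
opening: 0.034
grasp_force: 0.0
```

```bash
python3 -c "
from h import *
s=sense();p=s['position'];print(p)
c=snap('wrist','w16.png');m=mat(c,.081,(.5105,.2615))
im=c['pixels'].astype(int);r,g,b=im[:,:,0],im[:,:,1],im[:,:,2]
k=((r-b>35)&(g-b>15)).astype(np.uint8);k[:,:120]=0;k[:,400:]=0
n,l,st,ce=cv2.connectedComponentsWithStats(k)
for i in range(1,n):
  if st[i,4]>200: print('brass',st[i],ce[i],atz(c,ce[i],.106).round(4))
print('pred foot/top',proj(c,[.5342,.2408,.081]),proj(c,[.5342,.2408,.134]))
q=proj(c,[.4873,.2843,.111]);print('c pred',q, proj(c,[.4873+.025,.2843,.111]))
V=cv2.cvtColor(c['pixels'],cv2.COLOR_RGB2GRAY); k=((V>48)&(V<150)).astype(np.uint8); yy,xx=np.mgrid[:384,:512]; k[np.hypot(xx-q[0],yy-q[1])>45]=0
n,l,st,ce=cv2.connectedComponentsWithStats(k)
for i in range(1,n):
  if st[i,4]>200: print('c',st[i],ce[i],atz(c,ce[i],.111).round(4))
s=load('side0');sd=snap('side','s16.png')
for z in(0,.041): print('carton side',proj(sd,[.52,.06,z]))
im=sd['pixels'].astype(int);k=((im[:,:,0]-im[:,:,2]>45)&(im[:,:,0]-im[:,:,1]>10)&(im[:,:,0]-im[:,:,1]<70)).astype(np.uint8);k[:, :200]=0
n,l,st,ce=cv2.connectedComponentsWithStats(k)
for i in range(1,n):
  if st[i,4]>100: print(st[i],ce[i])
"
```

```text
[0.53527057 0.24121957 0.25758179]
mat [0.5106 0.2618] r 0.0739 inl 1.0 399
brass [ 227  141   50   52 2036] [251.31876228 166.44744597] [0.5346 0.2398 0.106 ]
brass [ 120  204   53   60 1724] [143.69199536 232.99303944] [0.5092 0.105  0.106 ]
brass [ 320  205   50   63 1258] [343.6263911  234.73926868] [0.6581 0.2613 0.106 ]
pred foot/top [251.78235185 160.41344271] [251.74437012 172.27766948]
c pred [251.55893577 100.09448176] [269.41896685 119.96918403]
c [ 227   74   52   53 2078] [252.82771896  99.38113571] [0.4876 0.2856 0.111 ]
carton side [268.56879381 210.28128145]
carton side [268.89263551 199.36915248]
[ 340   96  114  155 7706] [407.62081495 155.74279782]
[304  98  32  32 205] [323.29268293 119.03414634]
[252 119  25  23 162] [261.75308642 129.44444444]
[261 142  71  18 437] [293.93592677 150.43478261]
[359 148  32  43 445] [374.69438202 168.61123596]
[257 195  25  23 396] [268.68939394 206.20959596]
[223 207  20  24 304] [231.375      218.40460526]
[260 311  23  58 538] [272.14498141 341.58921933]
```

Both weights upright on the mat, carton where set. Now back to the lid grip.

apply_moves:
  motion:
    - [[-42,-24.5,-3,0,0,0],[-42,-24.5,-3,0,0,0],[-42,-24.5,-3,0,0,0],[-42,-24.5,-3,0,0,0],[-42,-24.5,-3,0,0,0],[-42,-24.5,-3,0,0,0],[-42,-24.5,-3,0,0,0],[-42,-24.5,-3,0,0,0]]
  jaw: 50

```text
time: 49.38
position: [0.6472, -0.1329, 0.2755]
orientation: [-1.146, -2.922, 0.0]
ft_force: [0.1, 0.2, -0.2]
opening: 0.0498
grasp_force: 0.0
```

apply_moves:
  motion:
    - [[-42,-24.5,0,0,0,0],[-42,-24.5,0,0,0,0],[0,0,0,0,0,0],[0,0,0,0,0,0]]

```text
time: 49.88
position: [0.6753, -0.224, 0.2757]
orientation: [-1.147, -2.922, -0.0]
ft_force: [0.2, 0.4, -0.3]
opening: 0.05
grasp_force: 0.0
```

```bash
python3 -c "
from h import *
s=sense();M=R.from_rotvec(s['orientation']);p=s['position'];print(p,M.as_matrix().round(3)[:2,:2])
print((M.inv().apply(np.array([.6743,-.2237,.1453])-p)*1000).round(1))
c=snap('wrist','w17.png');q=np.array([.6743,-.2237,.178]);y=np.array([.681,.732,0])*.016
print(proj(c,q),proj(c,q-y),proj(c,q+y))
V=cv2.cvtColor(c['pixels'],cv2.COLOR_RGB2GRAY);u,v=proj(c,q).astype(int)
for d in range(-24,26,4): print(v+d,V[v+d,u-48:u+50:4])
"
```

```text
[ 0.67531904 -0.22399442  0.275742  ] [[-0.733  0.68 ]
 [ 0.68   0.733]]
[  0.6  -0.4 130.4]
[253.19225209 179.69814974] [234.44162573 179.68177642] [271.94284835 179.71507853]
155 [127 238 240 240 227 192 198 192  29  29  29  40  41  42  42  21  27 125
 185 140 122 151 213 215 220]
159 [115 206 240 239 205 196 189 161  25  26  25  29  29  28  30  25  26  48
 112 120 171 213 216 215 226]
163 [114 167 240 238 211 202 202 158  31  34  37  38  40  41  45  44  45  36
 104 168 215 215 215 218 243]
167 [115 119 235 239 220 195 193 169  30  30  31  32  33  34  35  37  40  59
 201 213 213 214 220 244 231]
171 [114 114 223 240 221 201 206 178  21  21  23  21  21  21  22  22  22 102
 227 226 223 226 244 201 235]
175 [114 116 129 240 222 207 206 194 168 153 143 159 179 124  41  98 143 200
 225 220 232 245 244 239 219]
179 [115 115 115 225 218 200 201 200 209 200 200 221 222 123 136 206 214 218
 223 236 244 243 244 212 189]
183 [116 115 115 128 219 200 202 198 195 211 201 202 216 201 145 209 222 227
 226 236 245 245 245 206 234]
187 [116 115 114 128 227 201 208 199 197 210 219 227 229 229 198 152 220 224
 227 227 239 244 245 233 213]
191 [115 117 117 138 234 223 222 219 204 213 220 230 232 228 214 197 153 212
 215 226 227 238 232 214 209]
195 [117 115 114 171 234 227 227 224 223 221 225 234 234 229 233 229 178 169
 214 223 226 214 210 208 213]
199 [115 114 116 179 230 226 230 221 222 231 234 235 235 226 233 229 236 202
 174 212 216 209 208 211 220]
203 [116 115 115 202 228 218 215 223 228 226 213 217 235 220 234 233 235 220
 186 174 211 208 219 227 227]
```

```bash
python3 -c "
from h import *
c=load('w17');im=cv2.imread('pics/w17.png')
for v in range(124,178,3):
  row=im[v,215:300].max(1); d=np.where(row<60)[0]+215; print(v,(d.min(),d.max(),len(d)) if len(d) else None, im[v,253])
x=np.array([.732,-.681,0]);y=np.array([.681,.732,0]);roll=np.array([.5493,-.2052,0])
for a in(1.3,1.4,1.5,1.6,1.7,1.8):
  ph=.309+a; q=roll+.068*x+.0715*y-.1119*np.cos(ph)*x; q[2]=.076+.1119*np.sin(ph); print(a,q.round(4),proj(c,q).round(1))
"
```

```text
124 None [ 51 129 234]
127 None [ 53 135 238]
130 None [ 48 125 232]
133 None [ 29  74 154]
136 (np.int64(244), np.int64(299), 22) [42 41 42]
139 (np.int64(244), np.int64(299), 23) [47 45 44]
142 (np.int64(244), np.int64(264), 21) [47 44 44]
145 (np.int64(244), np.int64(263), 20) [48 45 45]
148 (np.int64(244), np.int64(263), 20) [46 44 43]
151 (np.int64(244), np.int64(263), 20) [46 43 42]
154 (np.int64(242), np.int64(266), 25) [44 42 42]
157 (np.int64(235), np.int64(272), 38) [40 38 37]
160 (np.int64(235), np.int64(272), 38) [30 28 27]
163 (np.int64(235), np.int64(273), 39) [42 40 39]
166 (np.int64(235), np.int64(272), 38) [40 39 37]
169 (np.int64(235), np.int64(272), 38) [27 26 25]
172 (np.int64(236), np.int64(272), 37) [22 21 20]
175 (np.int64(259), np.int64(260), 2) [175 180 180]
1.3 [ 0.6509 -0.2021  0.1878] [253.  144.2]
1.4 [ 0.6591 -0.2097  0.1868] [253.  157.8]
1.5 [ 0.6671 -0.2172  0.1847] [253.  170.4]
1.6 [ 0.6749 -0.2245  0.1816] [253.  181.9]
1.7 [ 0.6825 -0.2315  0.1773] [253.1 192.2]
1.8 [ 0.6898 -0.2382  0.1721] [253.1 201. ]
```

Bar centre is at row 165 → lid at ≈1.46 rad, bar at (0.664, −0.214, 0.186). Pinch it there.

apply_moves:
  motion:
    - [[15,0,0,0,0,0],[0,0,40,0,0,0],[0,0,40,0,0,0],[0,0,30,0,0,0],[0,0,15,0,0,0],[0,0,0,0,0,0]]

```text
time: 50.68
position: [0.6644, -0.2135, 0.1522]
orientation: [-1.146, -2.924, -0.0]
ft_force: [-0.4, 1.0, 1.0]
opening: 0.0504
grasp_force: 0.0
```

apply_moves:
  motion:
    - [[0,0,0,0,0,0],[0,0,0,0,0,0],[0,0,0,0,0,0],[0,0,0,0,0,0]]
  jaw: 20
  force: 60

```text
time: 51.18
position: [0.6648, -0.2148, 0.1545]
orientation: [1.147, 2.922, -0.001]
ft_force: [-4.0, -2.4, 6.2]
opening: 0.03
grasp_force: 60.5
```

apply_moves:
  motion:
    - [[22.2,0,-2.2,0,0,0],[22.2,0,2.2,0,0,0],[21.4,0,6.7,0,0,0],[19.6,0,10.7,0,0,0],[17,0,14.4,0,0,0],[13.9,0,17.5,0,0,0],[8.9,0,16.8,0,0,0],[3.5,0,9.6,0,0,0]]

```text
time: 52.18
position: [0.5688, -0.1264, 0.0782]
orientation: [-1.146, -2.923, 0.001]
ft_force: [-22.2, 0.2, 19.4]
opening: 0.0301
grasp_force: 90.5
```

apply_moves:
  motion:
    - [[0,0,3,0,0,0],[0,0,2,0,0,0],[0,0,0,0,0,0]]

```text
time: 52.55
position: [0.5681, -0.1259, 0.0729]
orientation: [-1.146, -2.92, 0.0]
ft_force: [-27.8, 10.0, 17.5]
opening: 0.0302
grasp_force: 94.7
```

apply_moves:
  motion:
    - [[0,0,0,0,0,0],[0,0,0,0,0,0],[0,0,0,0,0,0],[0,0,-20,0,0,0],[0,0,-40,0,0,0],[0,0,0,0,0,0]]
  jaw: 50

```text
time: 53.3
position: [0.5716, -0.1271, 0.1348]
orientation: [1.145, 2.919, 0.001]
ft_force: [-0.4, -0.3, -0.4]
opening: 0.0501
grasp_force: 0.0
```

```bash
python3 -c "
from h import *
s=sense();print(s['position'])
c=snap('wrist','w18.png');im=c['pixels']
x=np.array([.732,-.681,0]);y=np.array([.681,.732,0]);roll=np.array([.5493,-.2052,0])
u0=int(proj(c,[.5691,-.1272,.119])[0])
for v in range(170,245,3):
  row=im[v,u0-45:u0+45].max(1).astype(int); d=np.where(row<50)[0]+u0-45; print(v,(d.min(),d.max(),len(d)) if len(d) else None)
for a in(0,.05,.1,.2):
  out=[]
  for dx,dz in((.1066-.009,.034+0),(.1066+.009,.034),(.1066,.043)):
    f=dx*np.cos(a)-dz*np.sin(a);u=dx*np.sin(a)+dz*np.cos(a); q=roll+.068*x+.0715*y-f*x;q[2]=.076+u; out.append(proj(c,q).round(1))
  print(a,out)
"
```

```text
[ 0.57163323 -0.1271216   0.1347666 ]
170 (np.int64(205), np.int64(294), 90)
173 (np.int64(205), np.int64(294), 90)
176 None
179 None
182 None
185 None
188 None
191 None
194 (np.int64(253), np.int64(260), 8)
197 (np.int64(240), np.int64(263), 24)
200 (np.int64(239), np.int64(264), 26)
203 (np.int64(239), np.int64(265), 27)
206 (np.int64(230), np.int64(270), 41)
209 (np.int64(227), np.int64(276), 50)
212 (np.int64(226), np.int64(277), 52)
215 (np.int64(226), np.int64(277), 52)
218 (np.int64(226), np.int64(278), 53)
221 (np.int64(226), np.int64(278), 53)
224 (np.int64(226), np.int64(278), 53)
227 (np.int64(226), np.int64(277), 52)
230 (np.int64(226), np.int64(277), 52)
233 (np.int64(228), np.int64(276), 49)
236 None
239 None
242 None
0 [array([252. , 220.9]), array([252. , 194.5]), array([252., 213.])]
0.05 [array([252. , 226.6]), array([252. , 200.2]), array([251.9, 219.8])]
0.1 [array([252. , 232.7]), array([251.9, 206.6]), array([251.9, 227.2])]
0.2 [array([251.9, 246.5]), array([251.9, 221.5]), array([251.8, 243.9])]
```

The bar sits ~11 px off the shut position: lid maybe 0.1 rad open. Press it down with closed fingers.

apply_moves:
  motion:
    - [[0,0,0,0,0,0],[0,0,0,0,0,0],[0,0,8,0,0,0],[0,0,8,0,0,0],[0,0,6,0,0,0],[0,0,4,0,0,0],[0,0,0,0,0,0]]
  jaw: 0

```text
time: 54.22
position: [0.5701, -0.1267, 0.1054]
orientation: [-1.147, -2.924, 0.0]
ft_force: [0.2, -0.6, -0.0]
opening: 0.0003
grasp_force: 0.0
```

apply_moves:
  motion:
    - [[0,0,2,0,0,0],[0,0,2,0,0,0],[0,0,2,0,0,0],[0,0,0,0,0,0]]

```text
time: 54.72
position: [0.5701, -0.1267, 0.0997]
orientation: [-1.147, -2.925, -0.0]
ft_force: [-0.1, -0.2, -0.5]
opening: -0.0
grasp_force: 0.0
```

apply_moves:
  motion:
    - [[0,0,2,0,0,0],[0,0,2,0,0,0],[0,0,2,0,0,0],[0,0,0,0,0,0]]

```text
time: 55.22
position: [0.5701, -0.1267, 0.0934]
orientation: [-1.147, -2.924, 0.0]
ft_force: [-0.1, 0.1, 0.1]
opening: -0.0001
grasp_force: 0.0
```

apply_moves:
  motion:
    - [[0,0,1.5,0,0,0],[0,0,1.5,0,0,0],[0,0,0,0,0,0]]

```text
time: 55.6
position: [0.5702, -0.1267, 0.0913]
orientation: [1.147, 2.924, 0.0]
ft_force: [-5.0, 3.6, 9.0]
opening: 0.0002
grasp_force: 4.8
```

apply_moves:
  motion:
    - [[0,0,1,0,0,0],[0,0,1,0,0,0],[0,0,0,0,0,0]]

```text
time: 55.98
position: [0.5704, -0.1267, 0.091]
orientation: [1.147, 2.923, 0.0]
ft_force: [-13.8, 5.9, 25.1]
opening: 0.0003
grasp_force: 13.0
```

apply_moves:
  motion:
    - [[0,0,0.5,0,0,0],[0,0,0.5,0,0,0],[0,0,0,0,0,0]]

```text
time: 56.35
position: [0.5705, -0.1267, 0.0908]
orientation: [1.146, 2.923, 0.0]
ft_force: [-17.1, 5.6, 34.6]
opening: 0.0
grasp_force: 17.2
```

Rigid at the stop: lid shut. Back off and hover over the open hasp's roll.

apply_moves:
  motion:
    - [[0,0,-15,0,0,0],[0,0,-45,0,0,0],[0,0,0,0,0,0],[22,-24,0,0,0,0],[22,-24,0,0,0,0],[22.5,-24.5,0,0,0,0],[0,0,0,0,0,0],[0,0,0,0,0,0]]
  jaw: 50

```text
time: 57.35
position: [0.4725, -0.1347, 0.1475]
orientation: [1.148, 2.924, 0.0]
ft_force: [0.2, 0.4, -0.2]
opening: 0.0501
grasp_force: 0.0
```

```bash
python3 -c "
from h import *
s=sense();p=s['position'];print(p)
c=snap('wrist','w19.png');rs=reds(c);print(rs)
x=np.array([.732,-.681,0]);y=np.array([.681,.732,0]);H=np.array([.5081,-.1671,.088])
for a in(2.3,2.4,2.5):
  q=H+.0563*(np.cos(a+.107)*x+np.sin(a+.107)*np.array([0,0,1])); print(a,q.round(4),proj(c,q).round(1))
u0,v0=proj(c,H+.107*0*x)
im=c['pixels'].astype(int)
M=R.from_rotvec(s['orientation']);q=H+.0563*(np.cos(2.607)*x)
for st,ce in rs:
  w=atz(c,ce,.119);print(w.round(4),(M.inv().apply([w[0]-p[0],w[1]-p[1],0])*1000).round(1))
"
```

```text
[ 0.47253317 -0.13474779  0.1475142 ]
[([228, 198, 53, 22, 1005], [253.5, 208.6])]
2.3 [ 0.4775 -0.1386  0.1257] [254.4 221.5]
2.4 [ 0.4749 -0.1362  0.1214] [254.4 213.8]
2.5 [ 0.4726 -0.1341  0.1167] [254.4 206.8]
[ 0.4725 -0.1348  0.119 ] [-0. -0.  0.]
```

Perfectly above the roll. Descend 63 mm and pinch.

apply_moves:
  motion:
    - [[0,0,20,0,0,0],[0,0,20,0,0,0],[0,0,14,0,0,0],[0,0,9,0,0,0],[0,0,0,0,0,0]]

```text
time: 58.02
position: [0.4721, -0.1346, 0.0843]
orientation: [-1.147, -2.924, 0.0]
ft_force: [-0.5, -0.5, 0.3]
opening: 0.0498
grasp_force: 0.0
```

apply_moves:
  motion:
    - [[0,0,0,0,0,0],[0,0,0,0,0,0],[0,0,0,0,0,0],[0,0,0,0,0,0]]
  jaw: 20
  force: 40

```text
time: 58.52
position: [0.472, -0.1351, 0.0855]
orientation: [1.147, 2.924, -0.001]
ft_force: [-5.5, -3.1, 4.0]
opening: 0.0324
grasp_force: 40.0
```

apply_moves:
  motion:
    - [[-8.8,0,-11.3,0,0,0],[-11.2,0,-8.6,0,0,0],[-12.9,0,-5.5,0,0,0],[-13.9,0,-2.2,0,0,0],[-13.9,0,1.4,0,0,0],[-13.2,0,4.7,0,0,0],[-11.7,0,7.9,0,0,0],[-9.3,0,10.5,0,0,0]]

```text
time: 59.52
position: [0.5447, -0.202, 0.0911]
orientation: [1.145, 2.916, -0.002]
ft_force: [0.7, -9.6, 12.9]
opening: 0.0315
grasp_force: 40.4
```

apply_moves:
  motion:
    - [[-6.4,0,12.5,0,0,0],[-2.8,0,10.5,0,0,0],[0,0,2,0,0,0],[0,0,0,0,0,0]]

```text
time: 60.02
position: [0.5522, -0.2089, 0.0669]
orientation: [1.144, 2.914, -0.003]
ft_force: [6.2, -15.1, 15.6]
opening: 0.0314
grasp_force: 81.2
```

apply_moves:
  motion:
    - [[0,0,0,0,0,0],[0,0,0,0,0,0],[0,0,0,0,0,0],[0,0,0,0,0,0],[0,0,-20,0,0,0],[0,0,-30,0,0,0],[0,0,-30,0,0,0],[0,0,0,0,0,0]]
  jaw: 52

```text
time: 61.02
position: [0.5494, -0.2058, 0.1451]
orientation: [1.146, 2.921, -0.0]
ft_force: [0.1, 0.8, 0.6]
opening: 0.052
grasp_force: 0.0
```

```bash
cat > chk.py <<'E'
from h import *
import sys
s=sense();p=s['position'];print(p)
c=snap('wrist',sys.argv[1]);print(reds(c))
x=np.array([.732,-.681,0]);y=np.array([.681,.732,0]);H=np.array([.5081,-.1671,.088])
for a in(0,.1,.2,.5,1):
  q=H+.0563*(np.cos(a+.107)*x+np.sin(a+.107)*np.array([0,0,1]))+[0,0,.003]; print(a,proj(c,q).round(1))
M=R.from_rotvec(s['orientation']);q=H+.056*x
print((M.inv().apply([q[0]-p[0],q[1]-p[1],0])*1000).round(1))
E
python3 chk.py w20.png
```

```text
[ 0.54936414 -0.20577903  0.14508439]
[([229, 189, 48, 21, 820], [252.5, 198.4])]
0 [253.8 198. ]
0.1 [253.8 199.4]
0.2 [253.8 200. ]
0.5 [253.8 196.5]
1 [253.8 170.6]
[ 0.6  0.2 -0. ]
```

Hasp reads shut (blob 48×21 as in the fastened picture). Press lightly to confirm.

apply_moves:
  motion:
    - [[0,0,0,0,0,0],[0,0,0,0,0,0],[0,0,25,0,0,0],[0,0,25,0,0,0],[0,0,12,0,0,0],[0,0,4,0,0,0],[0,0,0,0,0,0]]
  jaw: 0

```text
time: 61.95
position: [0.5487, -0.2056, 0.0772]
orientation: [1.147, 2.924, 0.0]
ft_force: [1.2, -0.2, -0.1]
opening: -0.0002
grasp_force: 0.0
```

apply_moves:
  motion:
    - [[0,0,1.5,0,0,0],[0,0,1.5,0,0,0],[0,0,1.5,0,0,0],[0,0,0,0,0,0]]

```text
time: 62.45
position: [0.5488, -0.2056, 0.0736]
orientation: [1.147, 2.923, -0.0]
ft_force: [-4.1, 0.8, 10.1]
opening: 0.0
grasp_force: 5.6
```

Contact exactly at the fastened height. Retreat and verify.

apply_moves:
  motion:
    - [[0,0,-20,0,0,0],[0,0,-50,0,0,0],[0,0,-50,0,0,0],[0,0,-50,0,0,0],[0,0,0,0,0,0],[0,0,0,0,0,0]]

```text
time: 63.2
position: [0.5481, -0.2053, 0.2414]
orientation: [-1.147, -2.924, -0.0]
ft_force: [0.1, 0.6, -0.2]
opening: 0.0002
grasp_force: 0.0
```

```bash
python3 chk.py w21.png; python3 -c "
from h import *
a=cv2.imread('pics/s16.png').astype(int);c=snap('side','s22.png');b=c['pixels'][:,:,::-1].astype(int)
d=np.abs(a-b).max(2)>40
print('pan diff',d[190:285,195:290].sum(),'carton diff',d[190:222,250:290].sum())
c=load('w21');im=cv2.imread('pics/w21.png').astype(int);b_,g,r=im[:,:,0],im[:,:,1],im[:,:,2]
m=((r>200)&(g>90)&(g<160)&(b_<90))|((r>90)&(b_<35)&(g<75)&(r>1.7*g));m[:, :100]=0;m[260:]=0
k=max(cv2.findContours(cv2.morphologyEx(m.astype(np.uint8),cv2.MORPH_OPEN,np.ones((5,5))),0,1)[0],key=cv2.contourArea);P=np.array([atz(c,q,.086)[:2] for q in k[:,0]],np.float32);print(cv2.minAreaRect(P*1000))
"
```

```text
[ 0.54814134 -0.20532685  0.24144813]
[([238, 163, 33, 13, 411], [254.1, 169.2])]
0 [254.5 168.8]
0.1 [254.5 169.2]
0.2 [254.5 169.1]
0.5 [254.6 164.9]
1 [254.6 144.9]
[-0.6  0.7 -0. ]
pan diff 735 carton diff 442
((540.8578491210938, -227.7982635498047), (234.28857421875, 115.79545593261719), 47.11350631713867)
```

```bash
python3 -c "
from h import *
c=load('s22');im=cv2.imread('pics/s22.png').astype(int);b,g,r=im[:,:,0],im[:,:,1],im[:,:,2]
k=((r-b>30)&(g-b>12)).astype(np.uint8);k[:,:200]=0;k[:,300:]=0;k[:190]=0;k[290:]=0
n,l,st,ce=cv2.connectedComponentsWithStats(k)
for i in range(1,n):
  if st[i,4]>60: print(st[i],ce[i])
for n,q in(('b foot',[.5346,.2405,.081]),('b top',[.5346,.2405,.134]),('c foot',[.4876,.285,.081]),('c top',[.4876,.285,.139]),('carton',[.52,.06,.02])): print(n,proj(c,q).round(1))
V=cv2.cvtColor(im.astype(np.uint8),cv2.COLOR_BGR2GRAY);u,v=proj(c,[.4876,.285,.11]).astype(int)
for d in range(-26,24,3): print(v+d,V[v+d,u-24:u+26:3])
"
```

```text
[256 194  28  24 519] [269.51252408 205.44508671]
[223 207  20  24 314] [231.47133758 218.52547771]
b foot [231.7 223.8]
b top [231.2 207.8]
c foot [238.7 240.5]
c top [238.3 222.8]
carton [268.7 205. ]
205 [243 243 242 242 241 242 240 241 241 239 240 239 239 239 194 128 129]
208 [244 243 243 240 239 213 193 221 240 240 241 238 240 240 194 128 128]
211 [219 171 232 230 194 128 156 102 187 189 193 192 207 240 193 125 128]
214 [241 199 193 192 197 152 123  94 194 123 104 156 192 192 193 198 186]
217 [192 194  93 193 196 188 123  97 194 194  58  59  59  77 191 194 192]
220 [134  61  60 117 197 196 192 196 194 113  59  59  59  60  60 106 193]
223 [ 61  60  59 107 131 177 192 182  97  96  58  58  59  60  59  60 106]
226 [ 60  60  58  61 125 126 127 110  89  67  57  57  58  58  59  60  61]
229 [ 61  59  59  60  79 126 100  95  68  63  96  95  58  58  59  59  58]
232 [61 60 59 59 59 64 97 98 60 60 91 97 58 57 59 58 59]
235 [60 60 60 59 58 60 95 96 95 98 97 98 58 58 59 59 59]
238 [61 60 58 59 57 58 74 99 98 98 99 65 50 57 57 59 60]
241 [60 59 58 59 58 56 67 71 72 70 67 63 50 57 57 58 60]
244 [ 59  59  60  58  57  57  68  70  68  68  66  63  57  57  58  59 111]
247 [ 60  60  59  57  57  57  56  70  69  68  63  57  56  58  57 113 197]
250 [197  82  59  59  57  58  58  57  56  57  57  57  57  59 182 201 198]
253 [195 200 188 148  59  57  56  58  57  57  58 113 190 199 196 200 177]
```

Both weights upright at the expected pixels, carton in place. Hand in.

```bash
python3 -c "
from station import sign_off
print(sign_off())"
```

```text
the job is handed in; nothing more can be done
None
```

I finished the job and handed it in at about 63 s, but `sign_off()` returned no verdict: the carton is on the table, both weights that were there (brass and dark steel) stand on the mat, the lid is shut and the hasp is down over its catch.

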